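# Pin the specimen box shut

## Task

Pack the specimen for the courier: stand the nearer red-lidded pot upright inside the grey transport box, then swing the blue lid fully shut, push the red-handled linch pin fully home through the holes of the lid tongue and the lug under it, and flip the pin's sprung ring over the pin's end until it snaps shut and straddles the lug. Do not disturb the cotton jar, the culture dish, the tape roll or the marker pen.

Things in the scene. Friction and masses are not known exactly. Their poses are not given: they have to be found in the camera images.
- carrier: grey metal transport box, fixed to the bench, 130 deep (x) x 172 wide (y) mm outside, walls 5 mm; its top edge slopes 30 deg: front wall (-x) 80 mm high, back wall (+x) 155 mm high. Origin: centre of its underside; z up; -x is its front. Black side handles stand 22 mm out of the two sides at 55 mm height
- carrier_floor (a point): point on the inner floor of the box, 15 mm in front of its middle, 6 mm above the bench: a good place for the foot of the pot (inner space 120 x 162 mm)
- pot_mid (a point): white round specimen pot with a red press-on lid, 43 mm diameter, 62 mm high, about 40 g, loose, upright on the open bench left of the box (a like pot in the back left corner is decoration); point at its centre, 31 mm above its foot; z along its axis
- lid (a joint): hinge of the blue lid: 0 = shut on the sloping edge of the box; grows as it opens; 2.09 rad = vertical at the back edge, up to 2.35 leaning back. Friction (0.25 N m) holds it where it is left. Panel 154 mm from hinge to front edge, 172 mm wide, 6 mm thick; a steel tongue 26 mm wide, 8 mm thick runs on to 202 mm from the hinge, with a 14.5 mm hole at 188 mm
- lid_hinge (a point): middle of the lid's hinge line (underside of the lid, back top edge of the box), 155 mm above the bench; fixed to the box. Axes: y along the hinge line, z square to the shut lid, outward (30 deg from vertical, toward the front), -x down the slope to the front. With joint lid = q the lid points from here along -cos(q) x + sin(q) z
- lug_hole (a point): centre of the hole at the upper face of the tongue when the lid is shut, where the underside of the pin's collar must come to rest; fixed to the box, about 67 mm above the bench, does not move with the lid. Axes: z along the hole, outward and up, 30 deg from vertical toward the box's front; -x down the slope to the free end of lug and tongue, 14 mm away; y along the lid's hinge line
- lug: fixed steel lug out of the box's front wall, under the tongue of the shut lid: 14 mm thick, 26 mm wide, 14.5 mm hole in line with the tongue's (1 mm gap between). The pin's open ring must point to its free end (-x of point lug_hole), for only round that end can the ring swing, one leg on each side. Origin and axes as point lid_hinge
- tongue_hole (a point): the same hole centre on the upper face of the lid's steel tongue; moves with the lid and meets point lug_hole when the lid is shut
- pin_grip (a point): linch pin, 99 mm long, 0.16 kg, loose, upright in its stand; point on its axis in the red handle, 42 mm above the collar's underside. z from tip to handle; +x the way the open ring sticks out; y along the ring's hinge. Handle 24 (x) x 14 (y) mm, 4 to 58 mm above the collar's underside; collar 26 mm diameter; shank 12 mm diameter, 41 mm long, its last 10 mm tapering to 5 mm
- pin_collar (a point): point on the pin's axis at the underside of its collar, same axes
- ring (a joint): hinge of the pin's wire ring (9 mm above the collar's underside, along the pin's y): 0 = open, sticking out to the pin's +x and 16 deg up toward the handle; 1.85 rad = snapped shut, along the shank, enclosing the tip. Over-centre spring: below about 0.3 rad it springs open, well past it (0.5 and more) it snaps shut by itself; 1 to 3 N on the ring's end, along the pin toward the tip, tips it over
- ring_end (a point): middle of the ring's end bar (wire 5 mm thick), 58 mm from the ring's hinge; the ring is 44 mm wide between the centres of its legs; moves with the ring
- pin_stand: grey plastic block 64 x 64 x 50 mm, fixed to the bench, with a 15 mm hole 45 mm deep in the middle of its top where the pin stands at the start. Origin: centre of its underside
- jar: cotton jar, blue lid, 71 mm diameter, 86 mm high, bystander; origin: centre of its underside
- dish: flat white culture dish, 60 mm diameter, 15 mm high, bystander; origin: centre of its underside
- tape: roll of masking tape lying flat, 52 mm diameter, 19 mm high, bystander; origin: centre of its underside
- pen: red-capped marker pen lying flat, 132 mm long (along its y), 13 mm thick, bystander; origin: under its middle

How it is judged (in metres and radians):
On the way, in this order (a step that is already met when the one before it is completed fails the run):
1. the pot stands upright on the box's floor, let go (z of pot_mid in the frame of carrier between 0.03 and 0.045 m and x of pot_mid in the frame of carrier between -0.065 and 0.065 m and y of pot_mid in the frame of carrier between -0.086 and 0.086 m and angle between pot_mid's own z axis and vertical below 0.2 rad and contact force between the fingers and pot below 0.1 N), for 0.2 s.
2. the lid is fully shut (value of joint lid below 0.05 rad), for 0.2 s.
3. the pin is fully home through tongue and lug (distance between pin_collar and lug_hole below 0.006 m and angle between the z axis of pin_collar and the z axis of lug_hole, either way round below 0.2 rad and value of joint lid below 0.05 rad), for 0.2 s.
4. the ring has snapped over the pin's end (value of joint ring above 1.7 rad and distance between pin_collar and lug_hole below 0.006 m and angle between the z axis of pin_collar and the z axis of lug_hole, either way round below 0.2 rad), for 0.2 s.
At the end, for the whole second after the job is handed in: Pot upright (0.2 rad) on the box floor; lid shut (0.05 rad); pin collar within 6 mm of the upper mouth of the hole and pin in line with it (0.2 rad); ring snapped over the pin end (joint above 1.7 rad); pin at rest (all of step 4 and z of pot_mid in the frame of carrier between 0.03 and 0.045 m and x of pot_mid in the frame of carrier between -0.065 and 0.065 m and y of pot_mid in the frame of carrier between -0.086 and 0.086 m and angle between pot_mid's own z axis and vertical below 0.2 rad and value of joint lid below 0.05 rad and linear speed of pin below 0.02 m/s); the robot touches nothing.
It fails at once if the cotton jar is disturbed (moved more than 30 mm) (distance of jar from where it was at the start of the episode above 0.03 m).
It fails at once if the culture dish is disturbed (moved more than 30 mm) (distance of dish from where it was at the start of the episode above 0.03 m).
It fails at once if the tape roll is disturbed (moved more than 30 mm) (distance of tape from where it was at the start of the episode above 0.03 m).
It fails at once if the marker pen is disturbed (moved more than 30 mm) (distance of pen from where it was at the start of the episode above 0.03 m).
It also fails if it takes over 72 s, if anything falls off the work surface, if the arm or the gripper's body presses on something with over 40 N, if the wrist force passes 120 N, or if a joint passes its speed limit or range.

## Robot

A 6-joint arm with a two-finger parallel gripper is mounted at the origin on a cart in front of the work surface, level with it; the furniture and walls round the work are solid. World frame = base frame: x ahead of the robot, y to its left, z up, the work surface at z = 0. Lengths are in mm, angles in degrees, forces in N, time in s.
With the tool pointing down it reaches from about 325 to 775 mm from the base axis. Payload 9.3 kg.
Tool frame: the origin (TCP) lies between the finger pads; the fingertips stand manip.tip_extent ahead of it and the grasp point (between the pads) lies 3 mm ahead of it (manip.tip_extent is the distance from the TCP to the fingertips, in mm); z points along the fingers, y is the direction in which the jaws open and shut (so a half turn about z gives the same grasp; the last joint's range is limited). The gripper opens to 85 mm and grips with 20 to 120 N. Pads are 22 mm wide; open, the fingers measure 114 mm over their backs; the gripper's body (76 mm by 85 mm) begins 54 mm behind the grasp point. The pads swing forward as they close: fully open they stand 13 mm farther back than shut.
Start: joints at [-8.743, 14.817, 1.232, 76.415, 0, 81.257], TCP at [549.997, -0.004, 253.279] pointing down, gripper open.
Joint ranges: [-174.27, 174.27], [-52.1, 104.24], [-59.71, 78.15], [-110.17, 111.67], [-87.03, 83.33], [-180, 180]. Speed limits (degrees/s): [127.2, 127.2, 159.86, 180, 180, 180].

## Interface

Orientations are given as a 3x3 rotation matrix whose columns are the frame's x, y, z axes.
In Python, from workcell import manip gives the robot as it stands.
- The arm moves only by the tool send_rows, never from a script. Its argument "series" is a list of rows, each an object with "travel": the shift along the world's x, y, z in mm, a list of three; "dr": the turn, a rotation vector about the world's x, y, z in degrees, a list of three. In form: [{"travel": [tx, ty, tz], "dr": [ax, ay, az]}, ...]. A call has 1 to 8 rows; each row shifts and turns the commanded pose from where the row before left it; what a row does not reach is not made up. A row lasts 1/8 s, in which the tool goes at most 62.5 mm and 10.7 degrees, less where a joint would pass 70% of its speed; a pose out of reach is approached as far as the arm can. A call is refused whole if a number of a shift passes 62.5 or a number of a turn 10.7, either way. A call with a gripper value outside its range is refused whole. "gripper" is the opening, from 0 (shut) to 1 (fully open), set as the call begins (left out, the last holds). The fingers move at their own pace and stop on an object; "squeeze" is the grip in N (left out, the last holds). Time passes only in rows, so rows that do not move let the fingers close. It gives the time, the measured TCP pose, the force and the opening at its end, in the units of the state.
- manip.get_obs(): the state, without advancing time (a new reading comes with each control period).
- manip.get_image(name): name is "scene" or "side" or "wrist"; returns a dict with "frame" (480x640x3 uint8, blue, green, red), "fovy" (degrees; the focal length in pixels is half the picture's height over the tangent of half this angle, whatever the lens; pixels are square), "cx", "cy" (the principal point, pixels), "R" (3x3) and "t" (3): a world point X has camera coordinates R X + t. Camera axes: x right, y down, z forward; pixel columns grow to the right and rows downward; lengths in mm; the calibration is good to about 2 mm. A picture is of the moment at which its call begins. There is no depth.
- manip.hand_in(): hands the job in, once; it reports no verdict.
Trained networks look in a picture, given as the dict that the camera call returned (one of the last four; its "shot" number tells which), for a name from the list of things; names that differ only in an ending like _2 or _b are one class to them, and where a whole thing is asked for, a point or a joint stands for the part that bears it (a point fixed in the world has none). Each returns a list of dicts, best first, with "score" (0 to 1); they miss things now and then, are a little off and sometimes report something else, mostly with a low value. They report only what shows in the picture. A call takes as long as a camera call.
- manip.look_for(name, picture): "point" ([x, y, z] in mm, in world coordinates, good to about 4 mm: the middle of the surface that is visible of it).
- manip.place_of(name, picture): "point" ([x, y, z] in mm, in world coordinates, good to about 4 mm: a listed point, or the origin of a listed thing).
The state is a dict: "time_s": time; "q": joint angles; "qd": joint speeds; "joint_efforts": joint torques, N m; "eef_pos": TCP position; "ee_rot": TCP orientation; "contact_force": force on the tool from outside, world axes, zero at the start; "moment": the same for the moment, N m; "opening": opening from 0.0 (shut) to 1.0 (fully open).
Only numpy, scipy, OpenCV 4.12 (cv2) and the standard library are available. Lean on these libraries where they do the work, as an engineer would, in place of code of your own. Each camera call takes 0.05 s, during which the arm holds its last target.

## Working session

There is one attempt and no reset: what is moved stays moved. The work goes in short steps, Python scripts to look and compute and a tool call to move; the robot and the scene stay as the last step left them, time stands still between calls to the robot, and variables do not carry over. Pictures are saved under pics/ and viewed, and the job is handed in when it is done.

Besides the shell and the picture viewer there is one more tool, called after ">>>" as a command line: name --argument value ..., lists and objects as JSON in quotes. send_rows: Moves the arm, as the interface text tells. Its arguments: {"type":"object","properties":{"series":{"type":"array"},"gripper":{"type":"number"},"squeeze":{"type":"number"}},"required":["series"]}

```bash
ls; mkdir -p pics; cat > h.py <<'E'
from workcell import manip
import numpy as np, cv2
def snap(name,fn):
    p=manip.get_image(name); cv2.imwrite('pics/'+fn+'.png',p['frame']); return p
def cam(p):
    f=240/np.tan(np.radians(p['fovy'])/2); return np.array([[f,0,p['cx']],[0,f,p['cy']],[0,0,1]]),np.array(p['R']),np.array(p['t'])
def proj(p,X):
    K,R,t=cam(p); c=R@np.array(X,float)+t; u=K@c; return u[:2]/u[2]
def ray(p,u,v):
    K,R,t=cam(p); d=R.T@np.linalg.inv(K)@np.array([u,v,1.]); return -R.T@t,d/np.linalg.norm(d)
def onz(p,u,v,z):
    o,d=ray(p,u,v); return o+d*(z-o[2])/d[2]
def tri(l):
    A=np.zeros((3,3));b=np.zeros(3)
    for p,u,v in l:
        o,d=ray(p,u,v);M=np.eye(3)-np.outer(d,d);A+=M;b+=M@o
    return np.linalg.solve(A,b)
E
python3 - <<'E'
from h import *
np.set_printoptions(precision=1,suppress=True)
print(manip.get_obs(), manip.tip_extent)
for n in ['scene','side','wrist']:
    p=snap(n,n+'0'); print(n,p['fovy'],-np.array(p['R']).T@np.array(p['t']))
    for k in ['carrier','carrier_floor','pot_mid','lid_hinge','lug_hole','tongue_hole','pin_grip','pin_collar','ring_end','pin_stand','jar','dish','tape','pen']:
        print(k,[(np.round(r['point'],0).tolist(),round(r['score'],2)) for r in manip.place_of(k,p)[:2]])
E
```

```text
pics
{'time_s': 0.0, 'q': array([-8.7, 14.9,  1.2, 76.4, -0. , 81.3]), 'qd': array([ 0.1,  0. , -0. ,  0.1, -0. ,  0. ]), 'joint_efforts': array([ -0. , -55.6,  34.5,   0. ,  -0. ,   0. ]), 'eef_pos': array([549.8,   0. , 252.7]), 'ee_rot': array([[ 0.,  1., -0.],
       [ 1., -0.,  0.],
       [ 0., -0., -1.]]), 'contact_force': array([ 0.5,  0. , -0.1]), 'moment': array([-0. ,  0. ,  0.1]), 'opening': 0.9982145873599169} 22.0
scene 42.487310167391755 [ -87.3 1180.7  937. ]
carrier [([567.0, 146.0, -0.0], 0.71)]
carrier_floor [([567.0, 154.0, 8.0], 0.63)]
pot_mid [([471.0, 405.0, 34.0], 0.81)]
lid_hinge []
lug_hole [([559.0, 244.0, 69.0], 0.81)]
tongue_hole [([575.0, 46.0, 344.0], 0.67)]
pin_grip [([477.0, -104.0, 95.0], 0.73), ([646.0, 430.0, -1.0], 0.52)]
pin_collar [([470.0, -108.0, 50.0], 0.67)]
ring_end [([458.0, -52.0, 79.0], 0.43), ([382.0, -169.0, -1.0], 0.23)]
pin_stand [([476.0, -103.0, 4.0], 0.81)]
jar [([647.0, 430.0, 1.0], 0.55)]
dish [([388.0, 199.0, -2.0], 0.83)]
tape [([398.0, 72.0, 1.0], 0.65)]
pen [([384.0, -170.0, -1.0], 0.62)]
side 45.66937521246312 [  72.9 -717.
[... 347 characters left out ...]
44)]
pin_stand [([477.0, -102.0, -1.0], 0.86)]
jar [([648.0, 430.0, -0.0], 0.82)]
dish [([391.0, 202.0, 3.0], 0.89)]
tape [([399.0, 68.0, 2.0], 0.76)]
pen [([385.0, -174.0, -1.0], 0.82)]
wrist 70.03008255117824 [550.5  68.5 374.3]
carrier [([568.0, 144.0, 4.0], 0.57)]
carrier_floor [([568.0, 153.0, 8.0], 0.64)]
pot_mid []
lid_hinge []
lug_hole [([568.0, 154.0, 8.0], 0.67), ([474.0, -104.0, 52.0], 0.35)]
tongue_hole []
pin_grip [([474.0, -106.0, 90.0], 0.95)]
pin_collar [([472.0, -107.0, 52.0], 0.75), ([570.0, 140.0, -0.0], 0.57)]
ring_end [([462.0, -49.0, 70.0], 0.67)]
pin_stand [([475.0, -108.0, -1.0], 0.57)]
jar [([571.0, 142.0, 0.0], 0.41)]
dish []
tape [([402.0, 74.0, 0.0], 0.82)]
pen []
```

View pics/scene0.png

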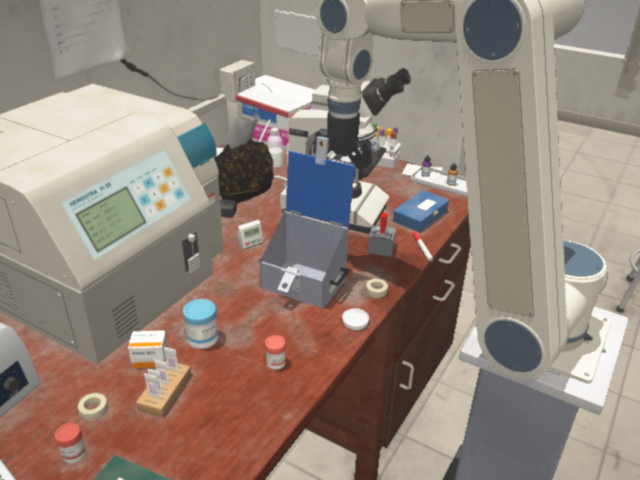

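View pics/side0.png

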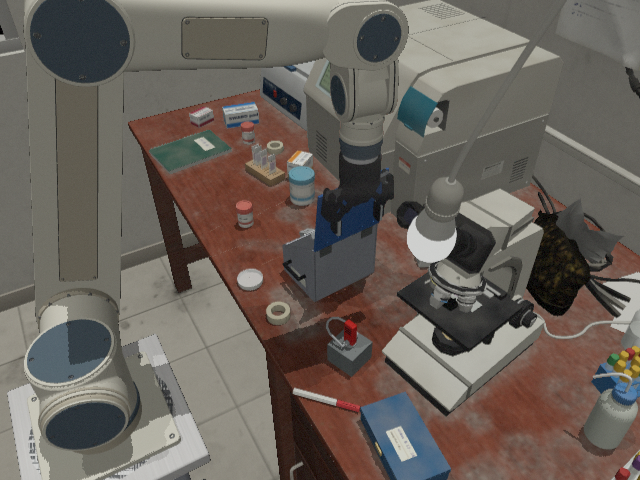

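View pics/wrist0.png

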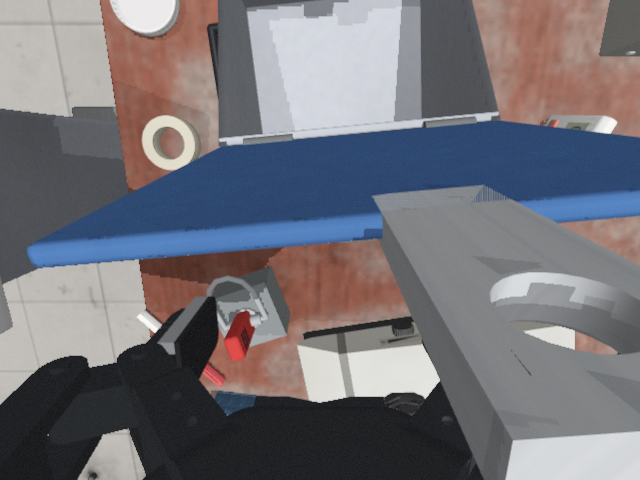

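The box's front faces world +y and its lid stands open, leaning back. The pot is at about (275,352) in the scene view, and the pin stand at about (350,350) in the side view. I'll zoom in for box corners.

```bash
python3 - <<'E'
from h import *
a=cv2.imread('pics/scene0.png')[120:320,240:400]; b=cv2.imread('pics/side0.png')[180:390,260:420]
cv2.imwrite('pics/z1.png',cv2.resize(a,None,fx=3,fy=3,interpolation=cv2.INTER_CUBIC)[:600])
cv2.imwrite('pics/z2.png',cv2.resize(b,None,fx=2.8,fy=2.8,interpolation=cv2.INTER_CUBIC))
E
```

```text
(no output)
```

View pics/z1.png

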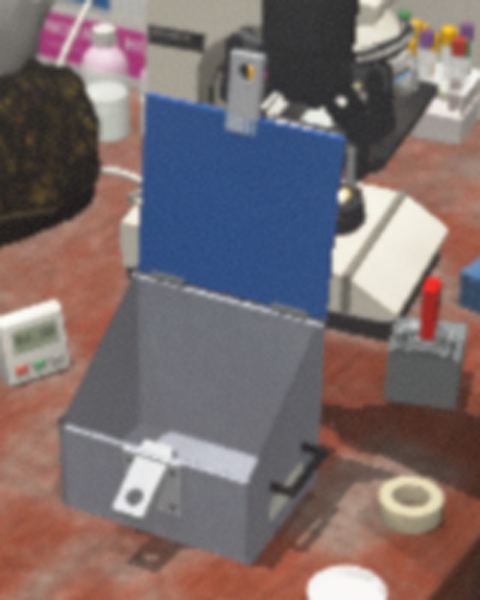

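View pics/z2.png

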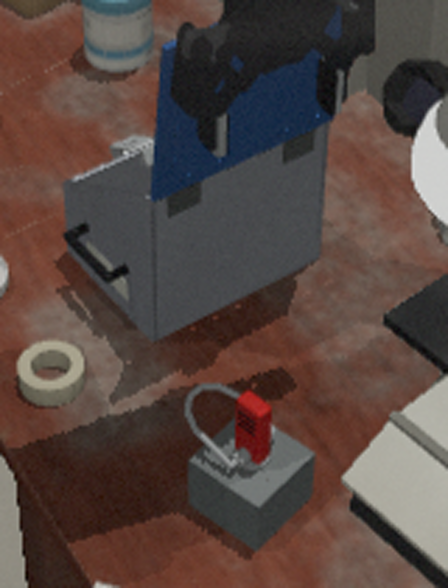

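```bash
cat > fit.py <<'E'
from h import *
from scipy.optimize import least_squares
np.set_printoptions(precision=1,suppress=True)
def Tc(P,a):
    x,y,th=a; c,s=np.cos(th),np.sin(th)
    P=np.array(P,float); return np.array([x+c*P[0]-s*P[1], y+s*P[0]+c*P[1], P[2]])
S=manip.get_image('scene'); D=manip.get_image('side')
obs=[(S,(260.7,261.7),(-65,86,80)),(S,(323.3,280.7),(-65,-86,80)),(S,(322.7,306.7),(-65,-86,0)),(S,(261.7,286.7),(-65,86,0)),
(S,(284.3,212.3),(65,86,155)),(S,(347.3,228.3),(65,-86,155)),
(D,(314.6,300.7),(65,-86,0)),(D,(315.4,251.4),(65,-86,155)),(D,(374.3,273.6),(65,86,0)),(D,(283.9,245.4),(-65,-86,80))]
f=lambda a: np.concatenate([proj(p,Tc(P,a))-u for p,u,P in obs])
r=least_squares(f,[568,144,-np.pi/2],loss='soft_l1'); print(r.x[:2],np.degrees(r.x[2])); print(f(r.x).reshape(-1,2))
a=r.x
# lug hole
L=np.array([-65,0,0]);h=np.array([65,0,155.]); 
lh=h+188*np.array([-np.cos(np.pi/6),0,-.5])+np.array([-.5,0,np.cos(np.pi/6)])*6
print('lug hole c',lh, Tc(lh,a), Tc(h,a))
E
python3 fit.py
```

```text
[568.5 138.6] -84.62549302444334
[[-1.6 -1.4]
 [ 0.5 -0.6]
 [ 0.3  0.3]
 [-1.5  0.1]
 [ 0.2 -3.4]
 [ 0.5 -2.5]
 [ 0.3  1.8]
 [-1.7 -0.4]
 [ 0.2 -1.6]
 [-1.3 -0.5]]
lug hole c [-100.8    0.    66.2] [559.1 239.   66.2] [574.6  73.9 155. ]
```

>>> send_rows --series '[{"travel": [-50,0,0],"dr": [0,0,0]},{"travel": [-50,0,0],"dr": [0,0,0]},{"travel": [-40,10,0],"dr": [0,0,0]},{"travel": [-10,50,0],"dr": [0,0,0]},{"travel": [0,55,0],"dr": [0,0,0]},{"travel": [0,55,0],"dr": [0,0,0]},{"travel": [20,55,0],"dr": [0,0,0]},{"travel": [30,55,0],"dr": [0,0,0]}]' --gripper 1 --squeeze 40

```text
time_s: 3.35
eef_pos: [449.8, 282.0, 254.0]
ee_rot: [[-0.001, 1.0, 0.001], [1.0, 0.001, 0.0], [0.0, 0.001, -1.0]]
contact_force: [1.2, -0.1, -0.2]
opening: 0.998
```

>>> send_rows --series '[{"travel": [20,50,-30],"dr": [0,0,0]},{"travel": [0,20,-20],"dr": [0,0,0]},{"travel": [0,0,0],"dr": [0,0,0]}]'

```text
time_s: 3.72
eef_pos: [469.1, 350.7, 201.2]
ee_rot: [[-0.002, 1.0, -0.003], [1.0, 0.002, -0.002], [-0.002, -0.003, -1.0]]
contact_force: [1.3, -0.5, 1.0]
opening: 1.001
```

```bash
python3 - <<'E'
from h import *
np.set_printoptions(precision=1,suppress=True)
o=manip.get_obs(); print(o['time_s'],o['eef_pos'],o['contact_force'])
for n in ['scene','side','wrist']:
    p=snap(n,n+'1')
    for k in ['pot_mid','carrier','lug_hole','tongue_hole']:
        print(n,k,[(np.round(r['point'],0).tolist(),round(r['score'],2)) for r in manip.place_of(k,p)[:2]])
E
```

```text
3.725 [469.1 350.7 201.2] [ 1.3 -0.5  1. ]
scene pot_mid [([474.0, 406.0, 34.0], 0.75), ([566.0, 158.0, 9.0], 0.51)]
scene carrier [([567.0, 147.0, -2.0], 0.96)]
scene lug_hole [([559.0, 242.0, 69.0], 0.61), ([475.0, -104.0, 92.0], 0.46)]
scene tongue_hole [([575.0, 44.0, 345.0], 0.68)]
side pot_mid [([469.0, 408.0, 30.0], 0.91), ([458.0, -54.0, 75.0], 0.38)]
side carrier [([566.0, 145.0, -3.0], 0.63)]
side lug_hole [([651.0, 435.0, 2.0], 0.71), ([558.0, 242.0, 70.0], 0.67)]
side tongue_hole [([578.0, 47.0, 342.0], 0.64)]
wrist pot_mid [([466.0, 404.0, 33.0], 0.95)]
wrist carrier [([572.0, 142.0, 0.0], 0.94)]
wrist lug_hole [([557.0, 242.0, 68.0], 0.61)]
wrist tongue_hole []
```

View pics/wrist1.png

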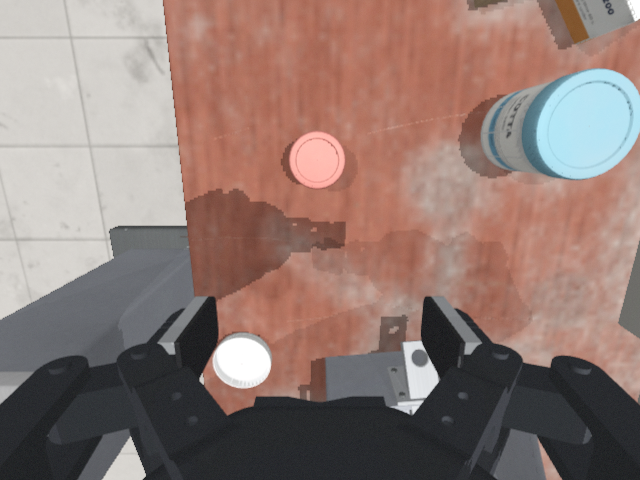

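```bash
python3 - <<'E'
from h import *
np.set_printoptions(precision=1,suppress=True)
p=manip.get_image('wrist')
a=onz(p,317,160,62);print('pot',a); 
b=onz(p,419,358,59.5);print('lug top face hole',b, '-> lug_hole', b+9*np.array([0,.5,.866]))
print(onz(p,243,361,15))
E
```

```text
pot [468.8 408.3  62. ]
lug top face hole [559.  237.2  59.5] -> lug_hole [559.  241.7  67.3]
[391.3 203.2  15. ]
```

Wrist view: the pot's lid is at (317,160) → (469,408), which agrees with the network. The lug hole at (419,358) → about (559,242,67). Next I go down on the pot.

>>> send_rows --series '[{"travel": [0,40,-20],"dr": [0,0,0]},{"travel": [0,17,-35],"dr": [0,0,0]},{"travel": [0,0,-40],"dr": [0,0,0]},{"travel": [0,0,-40],"dr": [0,0,0]},{"travel": [0,0,-21],"dr": [0,0,0]},{"travel": [0,0,0],"dr": [0,0,0]}]'

```text
time_s: 5.28
eef_pos: [469.1, 406.4, 45.6]
ee_rot: [[-0.0, 1.0, -0.003], [1.0, 0.0, -0.002], [-0.002, -0.003, -1.0]]
contact_force: [0.1, 0.3, 0.6]
opening: 0.993
```

>>> send_rows --series '[{"travel": [0,0,0],"dr": [0,0,0]},{"travel": [0,0,0],"dr": [0,0,0]},{"travel": [0,0,0],"dr": [0,0,0]},{"travel": [0,0,0],"dr": [0,0,0]},{"travel": [0,0,0],"dr": [0,0,0]}]' --gripper 0.3 --squeeze 30

```text
time_s: 5.9
eef_pos: [470.4, 407.3, 48.5]
ee_rot: [[-0.0, 1.0, 0.002], [1.0, 0.0, 0.001], [0.001, 0.002, -1.0]]
contact_force: [-1.2, -0.2, 7.1]
opening: 0.494
```

>>> send_rows --series '[{"travel": [0,0,20],"dr": [0,0,0]},{"travel": [0,0,50],"dr": [0,0,0]},{"travel": [0,0,50],"dr": [0,0,0]},{"travel": [20,-40,20],"dr": [0,0,0]},{"travel": [25,-50,0],"dr": [0,0,0]},{"travel": [25,-50,0],"dr": [0,0,0]},{"travel": [20,-50,0],"dr": [0,0,0]},{"travel": [6,-40,0],"dr": [0,0,0]}]'

```text
time_s: 6.9
eef_pos: [566.8, 174.7, 187.3]
ee_rot: [[0.001, 1.0, 0.0], [1.0, -0.001, -0.0], [-0.0, 0.0, -1.0]]
contact_force: [0.3, 0.6, -0.8]
opening: 0.498
```

```bash
python3 - <<'E'
from h import *
np.set_printoptions(precision=1,suppress=True)
o=manip.get_obs(); print(o['time_s'],o['eef_pos'],o['contact_force'],o['opening'])
for n in ['scene','wrist']: snap(n,n+'2')
E
```

```text
6.9 [566.8 174.7 187.3] [ 0.3  0.6 -0.8] 0.49836819942518507
```

View pics/scene2.png

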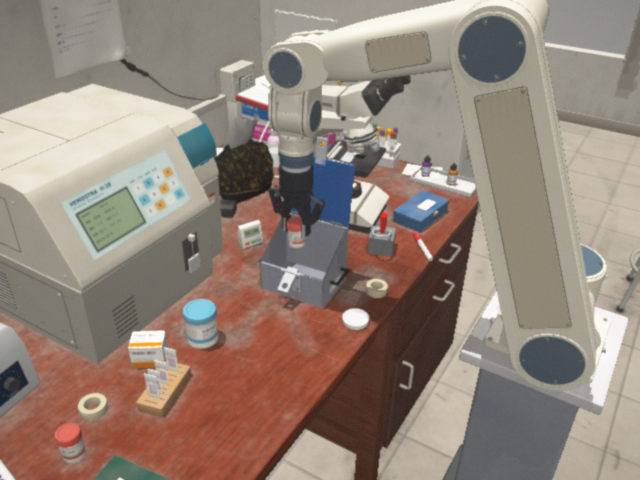

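View pics/wrist2.png

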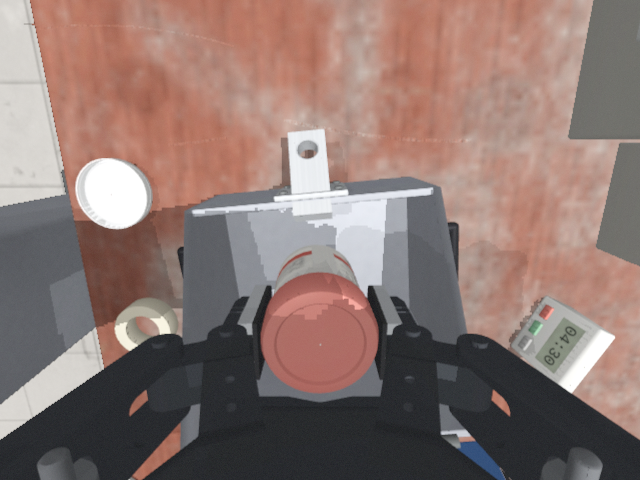

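The pot is held. The wrist view shows the lug hole at (308,150) and the front rim from (193,212) to (432,190).

```bash
python3 - <<'E'
from h import *
np.set_printoptions(precision=1,suppress=True)
p=manip.get_image('wrist'); cv2.imwrite('pics/z3.png',cv2.resize(p['frame'][110:230,170:450],None,fx=2.8,fy=2.8,interpolation=cv2.INTER_CUBIC))
b=onz(p,308,150,59.5);print('lug', b+9*np.array([0,.5,.866]))
l=onz(p,193,212,80);r=onz(p,432,190,80);print(l,r,np.degrees(np.arctan2(*(r-l)[[1,0]])),np.linalg.norm(r-l))
E
```

```text
lug [559.6 243.5  67.3]
[482.  199.1  80. ] [642.3 213.3  80. ] 5.055281255571461 160.91325604252006
```

View pics/z3.png

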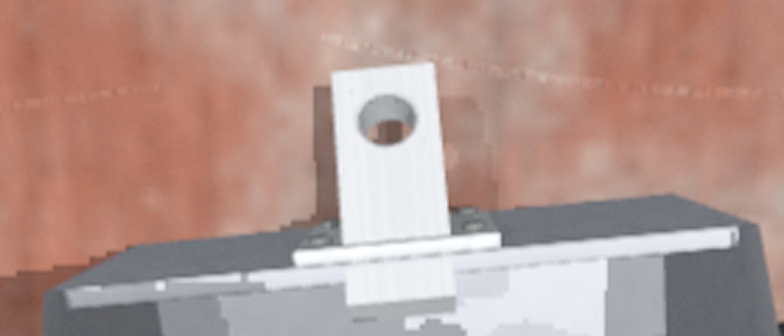

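>>> send_rows --series '[{"travel": [0,-20,-30],"dr": [0,0,0]},{"travel": [0,0,-40],"dr": [0,0,0]},{"travel": [0,0,-35],"dr": [0,0,0]},{"travel": [0,0,-22],"dr": [0,0,0]},{"travel": [0,0,-5],"dr": [0,0,0]},{"travel": [0,0,0],"dr": [0,0,0]}]'

```text
time_s: 7.8
eef_pos: [565.9, 157.7, 55.8]
ee_rot: [[-0.001, 1.0, 0.0], [1.0, 0.001, 0.0], [0.0, 0.0, -1.0]]
contact_force: [-0.2, 0.2, 0.7]
opening: 0.498
```

>>> send_rows --series '[{"travel": [0,0,-1],"dr": [0,0,0]},{"travel": [0,0,-1],"dr": [0,0,0]}]'

```text
time_s: 8.05
eef_pos: [566.4, 157.2, 54.4]
ee_rot: [[-0.0, 1.0, 0.002], [1.0, 0.0, 0.0], [0.0, 0.002, -1.0]]
contact_force: [-4.5, -0.1, 14.5]
opening: 0.497
```

Contact with the floor. Release, then rise.

>>> send_rows --series '[{"travel": [0,0,0],"dr": [0,0,0]},{"travel": [0,0,0],"dr": [0,0,0]},{"travel": [0,0,0],"dr": [0,0,0]},{"travel": [0,0,20],"dr": [0,0,0]},{"travel": [0,0,45],"dr": [0,0,0]},{"travel": [0,10,50],"dr": [0,0,0]},{"travel": [0,20,50],"dr": [0,0,0]}]' --gripper 1

```text
time_s: 8.93
eef_pos: [565.8, 186.6, 219.8]
ee_rot: [[0.001, 1.0, -0.0], [1.0, -0.001, -0.0], [-0.0, -0.0, -1.0]]
contact_force: [1.1, -0.4, -0.2]
opening: 1.004
```

```bash
python3 - <<'E'
from h import *
np.set_printoptions(precision=1,suppress=True)
o=manip.get_obs(); print(o['time_s'],o['eef_pos'],o['contact_force'],o['opening'],o['q'])
for n in ['scene','wrist']:
    p=snap(n,n+'3'); print([(np.round(r['point'],0).tolist(),round(r['score'],2)) for r in manip.place_of('pot_mid',p)[:2]])
    print([(np.round(r['point'],0).tolist(),round(r['score'],2)) for r in manip.place_of('lug_hole',p)[:2]])
E
```

```text
8.925 [565.8 186.6 219.8] [ 1.1 -0.4 -0.2] 1.003508921308391 [ 10.2  19.9   3.7  73.8  -0.  100.3]
[([568.0, 158.0, 35.0], 0.76)]
[([559.0, 244.0, 69.0], 0.74)]
[([568.0, 157.0, 41.0], 0.82)]
[([555.0, 240.0, 68.0], 0.67)]
```

View pics/wrist3.png

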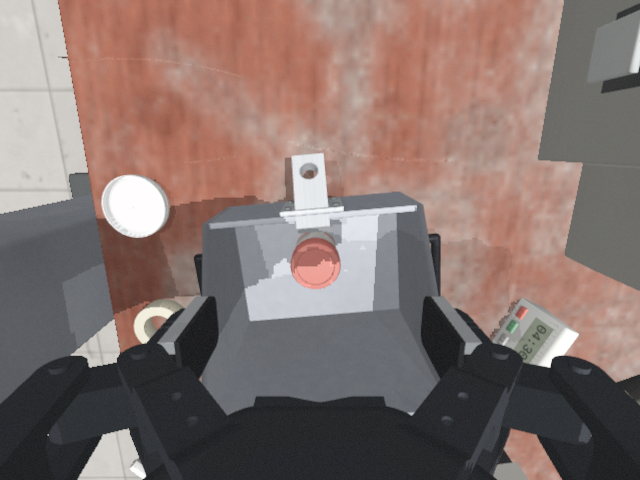

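The pot stands in the box, lid centre at (316,262) in the wrist view. Next I go round the lid to its back with the fingers shut.

>>> send_rows --series '[{"travel": [-40,10,30],"dr": [0,0,0]},{"travel": [-50,0,30],"dr": [0,0,0]},{"travel": [-50,-20,30],"dr": [0,0,0]},{"travel": [-15,-45,10],"dr": [0,0,0]},{"travel": [0,-50,0],"dr": [0,0,0]},{"travel": [0,-50,0],"dr": [0,0,0]},{"travel": [0,-40,0],"dr": [0,0,0]},{"travel": [30,0,0],"dr": [0,0,0]}]' --gripper 0

```text
time_s: 10.22
eef_pos: [439.9, -10.9, 317.5]
ee_rot: [[0.005, 1.0, -0.002], [1.0, -0.005, -0.0], [-0.0, -0.002, -1.0]]
contact_force: [-0.1, 0.2, 0.4]
opening: -0.002
```

>>> send_rows --series '[{"travel": [40,-2,0],"dr": [0,0,0]},{"travel": [40,0,0],"dr": [0,0,0]},{"travel": [0,0,0],"dr": [0,0,0]}]'

```text
time_s: 10.6
eef_pos: [522.5, -10.7, 315.4]
ee_rot: [[0.001, 1.0, -0.004], [1.0, -0.001, 0.001], [0.001, -0.004, -1.0]]
contact_force: [-0.5, -0.2, 0.6]
opening: 0.0
```

```bash
python3 - <<'E'
from h import *
np.set_printoptions(precision=1,suppress=True)
o=manip.get_obs(); print(o['time_s'],o['eef_pos'],o['contact_force'],o['opening'],o['q'])
for n in ['scene','wrist','side']:
    p=snap(n,n+'4')
    print([(np.round(r['point'],0).tolist(),round(r['score'],2)) for r in manip.place_of('tongue_hole',p)[:2]])
E
```

```text
10.6 [522.5 -10.7 315.4] [-0.5 -0.2  0.6] 0.0002634647150389028 [-10.4  11.7   6.   84.6  -0.   79.7]
[([395.0, 71.0, 1.0], 0.68), ([574.0, 48.0, 343.0], 0.62)]
[([576.0, 48.0, 337.0], 0.63)]
[]
```

View pics/side4.png

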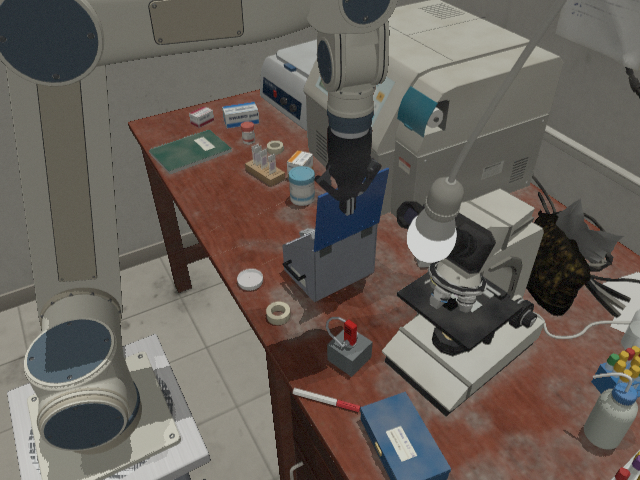

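View pics/wrist4.png

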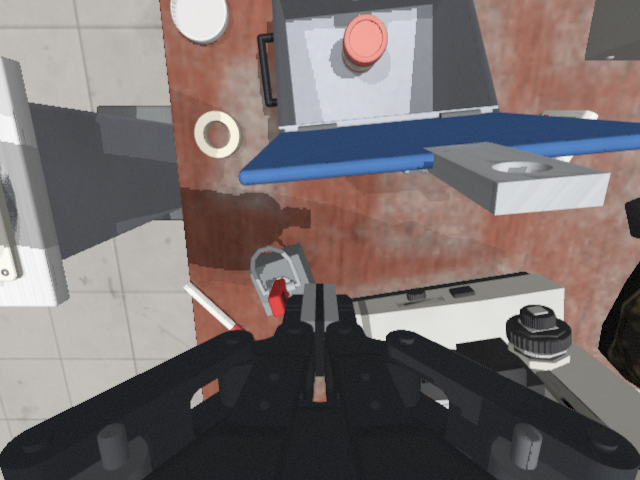

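>>> send_rows --series '[{"travel": [0,30,0],"dr": [0,0,0]},{"travel": [0,20,2],"dr": [0,0,0]},{"travel": [0,16,0],"dr": [0,0,0]},{"travel": [0,25,-3],"dr": [0,0,0]},{"travel": [0,23,-6],"dr": [0,0,0]},{"travel": [0,23,-7],"dr": [0,0,0]},{"travel": [0,20,-14],"dr": [0,0,0]},{"travel": [0,18,-17],"dr": [0,0,0]}]'

```text
time_s: 11.9
eef_pos: [520.7, 165.9, 272.7]
ee_rot: [[-0.0, 1.0, 0.001], [1.0, 0.0, 0.0], [0.0, 0.001, -1.0]]
contact_force: [-1.3, -0.4, 1.0]
opening: -0.0
```

```bash
python3 - <<'E'
from h import *
np.set_printoptions(precision=1,suppress=True)
o=manip.get_obs(); print(o['time_s'],o['eef_pos'],o['contact_force'],o['opening'],o['q'])
snap('scene','scene5')
E
```

```text
11.9 [520.7 165.9 272.7] [-1.3 -0.4  1. ] -0.00042620927957233293 [ 8.9 14.2  3.2 79.   0.  98.9]
```

View pics/scene5.png

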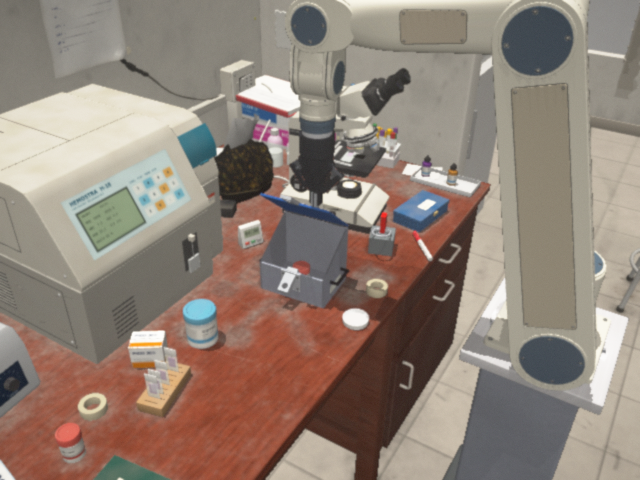

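The lid follows and is swinging forward over the box (edge near (300,210)). I'll carry on down.

>>> send_rows --series '[{"travel": [0,13,-18],"dr": [0,0,0]},{"travel": [0,8,-20],"dr": [0,0,0]},{"travel": [0,5,-22],"dr": [0,0,0]},{"travel": [0,3,-27],"dr": [0,0,0]},{"travel": [0,2,-20],"dr": [0,0,0]},{"travel": [0,0,-16],"dr": [0,0,0]},{"travel": [0,0,-15],"dr": [0,0,0]},{"travel": [0,0,-5],"dr": [0,0,0]}]'

```text
time_s: 12.95
eef_pos: [520.6, 195.7, 129.4]
ee_rot: [[0.0, 1.0, -0.001], [1.0, -0.0, -0.0], [-0.0, -0.001, -1.0]]
contact_force: [-0.3, -0.7, 1.2]
opening: -0.001
```

>>> send_rows --series '[{"travel": [0,0,-5],"dr": [0,0,0]},{"travel": [0,0,-4],"dr": [0,0,0]},{"travel": [0,0,-3],"dr": [0,0,0]}]'

```text
time_s: 13.32
eef_pos: [521.1, 195.9, 118.3]
ee_rot: [[-0.0, 1.0, 0.0], [1.0, 0.0, 0.0], [0.0, 0.0, -1.0]]
contact_force: [-0.0, 0.0, 1.1]
opening: 0.007
```

>>> send_rows --series '[{"travel": [0,0,-1],"dr": [0,0,0]},{"travel": [0,0,-1],"dr": [0,0,0]},{"travel": [0,0,0],"dr": [0,0,0]}]'

```text
time_s: 13.7
eef_pos: [521.1, 195.9, 116.9]
ee_rot: [[-0.0, 1.0, 0.001], [1.0, 0.0, 0.0], [0.0, 0.001, -1.0]]
contact_force: [-1.8, -0.8, 5.0]
opening: 0.001
```

>>> send_rows --series '[{"travel": [0,0,-1],"dr": [0,0,0]},{"travel": [0,0,-1],"dr": [0,0,0]},{"travel": [0,0,0],"dr": [0,0,0]}]'

```text
time_s: 14.08
eef_pos: [521.2, 195.8, 116.4]
ee_rot: [[0.0, 1.0, 0.003], [1.0, -0.0, 0.0], [0.0, 0.003, -1.0]]
contact_force: [-5.7, -2.7, 20.1]
opening: 0.002
```

>>> send_rows --series '[{"travel": [0,0,40],"dr": [0,0,0]},{"travel": [20,-10,40],"dr": [0,0,0]},{"travel": [18,-10,25],"dr": [0,0,0]},{"travel": [0,0,0],"dr": [0,0,0]}]' --gripper 1

```text
time_s: 14.58
eef_pos: [560.5, 175.4, 220.9]
ee_rot: [[0.001, 1.0, 0.004], [1.0, -0.001, 0.001], [0.001, 0.004, -1.0]]
contact_force: [0.2, 0.0, -0.5]
opening: 0.849
```

```bash
python3 - <<'E'
from h import *
np.set_printoptions(precision=1,suppress=True)
o=manip.get_obs(); print(o['time_s'],o['eef_pos'],o['contact_force'],o['opening'],o['q'])
for n in ['scene','wrist']:
    p=snap(n,n+'6')
    for k in ['tongue_hole','lug_hole']:print([(np.round(r['point'],0).tolist(),round(r['score'],2)) for r in manip.place_of(k,p)[:2]])
E
```

```text
14.575 [560.5 175.4 220.9] [ 0.2  0.  -0.5] 0.8488277889387291 [ 9.2 18.9  2.4 73.3 -0.  99.3]
[([555.0, 243.0, 72.0], 0.83)]
[([560.0, 239.0, 68.0], 0.47)]
[([557.0, 245.0, 63.0], 0.67)]
[([558.0, 240.0, 71.0], 0.42)]
```

View pics/wrist6.png

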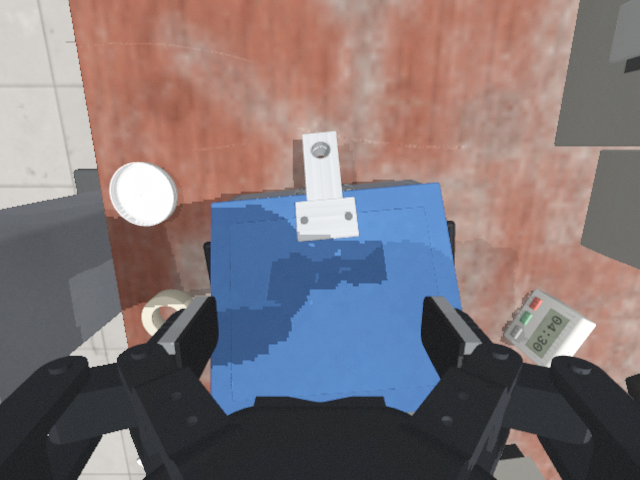

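View pics/scene6.png

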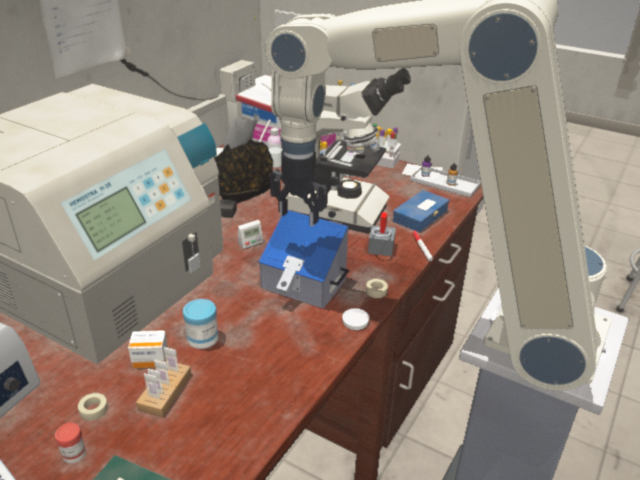

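The lid is shut. The tongue hole is at about (320,149) in the wrist view; I'll refine it with a blob fit.

```bash
python3 - <<'E'
from h import *
np.set_printoptions(precision=1,suppress=True)
p=manip.get_image('wrist')
for z in (66,67,68): print(onz(p,319.5,149,z))
f=p['frame'][125:245,270:380]
cv2.imwrite('pics/z4.png',cv2.resize(f,None,fx=5,fy=5,interpolation=cv2.INTER_CUBIC))
E
```

```text
[558.6 242.4  66. ]
[558.6 242.4  67. ]
[558.6 242.4  68. ]
```

View pics/z4.png

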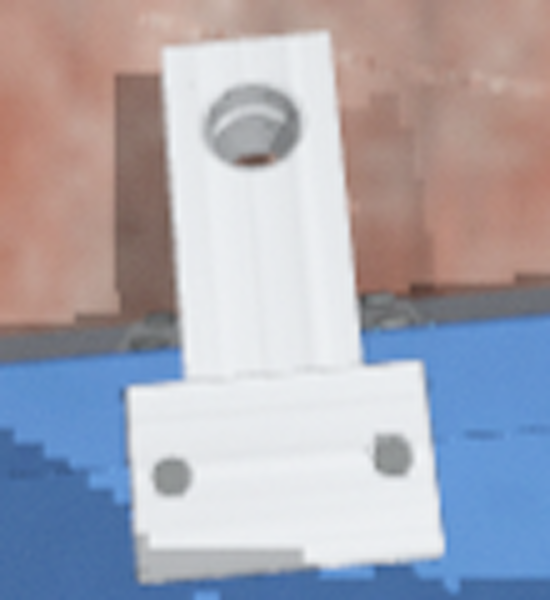

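>>> send_rows --series '[{"travel": [-10,-40,0],"dr": [0,0,0]},{"travel": [-15,-50,0],"dr": [0,0,0]},{"travel": [-15,-50,0],"dr": [0,0,0]},{"travel": [-15,-50,0],"dr": [0,0,0]},{"travel": [-15,-50,0],"dr": [0,0,0]},{"travel": [-15,-45,0],"dr": [0,0,0]},{"travel": [0,-20,0],"dr": [0,0,0]},{"travel": [0,0,0],"dr": [0,0,0]}]' --gripper 1

```text
time_s: 15.92
eef_pos: [473.6, -130.1, 219.0]
ee_rot: [[0.002, 1.0, -0.0], [1.0, -0.002, 0.0], [0.0, -0.0, -1.0]]
contact_force: [-0.4, 0.6, -0.6]
opening: 1.0
```

```bash
python3 - <<'E'
from h import *
np.set_printoptions(precision=1,suppress=True)
o=manip.get_obs(); print(o['time_s'],o['eef_pos'],o['contact_force'],o['opening'],o['q'])
for n in ['wrist']:
    p=snap(n,n+'7')
    for k in ['pin_grip','pin_collar','ring_end']:print([(np.round(r['point'],0).tolist(),round(r['score'],2)) for r in manip.place_of(k,p)[:2]])
    cv2.imwrite('pics/z5.png',cv2.resize(p['frame'][100:300,200:450],None,fx=3,fy=3,interpolation=cv2.INTER_CUBIC))
E
```

```text
15.925 [ 473.6 -130.1  219. ] [-0.4  0.6 -0.6] 1.0001409448703973 [-25.2   9.9 -10.4  69.8  -0.   65. ]
[([475.0, -106.0, 89.0], 0.83)]
[([475.0, -109.0, 51.0], 0.97)]
[([462.0, -48.0, 72.0], 0.69)]
```

View pics/wrist7.png

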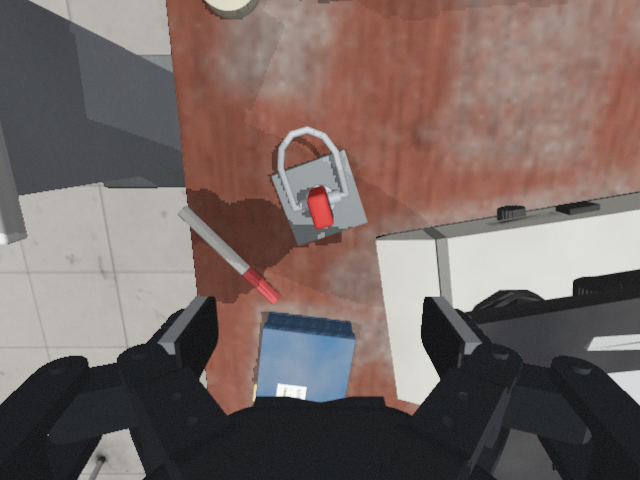

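View pics/z5.png

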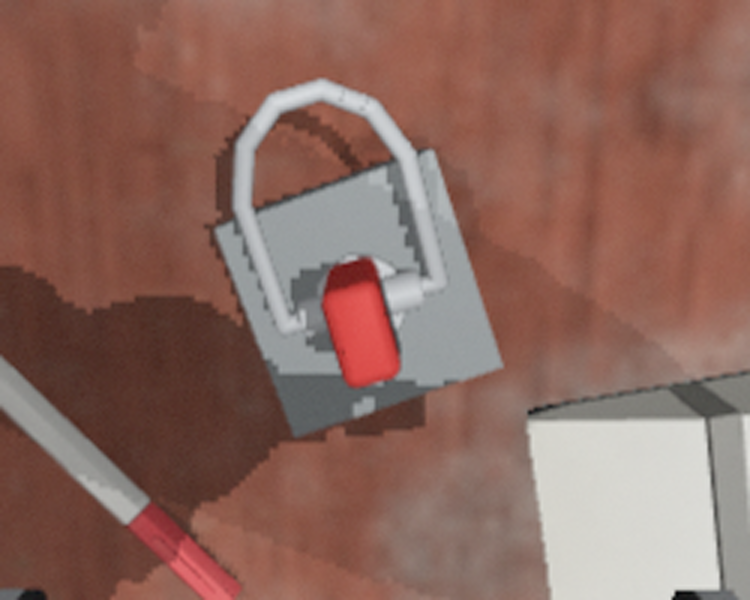

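The pin stands upright with its ring pointing toward +y, yawed about 13°. Handle top centre is at (322,212), and the ring hinge ends are at about (300,206) and (344,195).

```bash
python3 - <<'E'
from h import *
np.set_printoptions(precision=2,suppress=True)
p=manip.get_image('wrist')
P=lambda u,v,z: onz(p,200+u/3,100+v/3,z)
print('top',P(366,337,108))
a=P(300,318,59);b=P(432,285,59);print(a,b,(a+b)/2,np.degrees(np.arctan2(*(b-a)[[1,0]])))
e=P(322,92,75);print('ring end',e)
c=[P(*q,108) for q in [(333,300),(380,292),(398,372),(352,385)]]
for i,j in [(3,0),(2,1)]:
    d=c[j]-c[i];print(np.degrees(np.arctan2(-d[0],d[1])),np.linalg.norm(d))
for i,j in [(0,1),(3,2)]:
    d=c[j]-c[i];print(np.degrees(np.arctan2(d[1],d[0])),np.linalg.norm(d))
E
```

```text
top [ 476.33 -103.54  108.  ]
[ 458.5 -107.5   59. ] [494.75 -98.34  59.  ] [ 476.63 -102.92   59.  ] 14.177543815172058
ring end [465.58 -48.77  75.  ]
12.27230841652449 20.261644990862575
13.051099629454825 19.02090727629302
9.761976781080623 10.806308630989838
16.252602723847072 11.08119946030482
```

>>> send_rows --series '[{"travel": [3,15,0],"dr": [0,0,7]},{"travel": [0,12,-15],"dr": [0,0,6]},{"travel": [0,0,-30],"dr": [0,0,0]},{"travel": [0,0,-30],"dr": [0,0,0]},{"travel": [0,0,-30],"dr": [0,0,0]},{"travel": [0,0,-19],"dr": [0,0,0]},{"travel": [0,0,0],"dr": [0,0,0]}]'

```text
time_s: 17.05
eef_pos: [476.3, -101.1, 94.3]
ee_rot: [[-0.226, 0.974, -0.002], [0.974, 0.226, 0.001], [0.002, -0.002, -1.0]]
contact_force: [0.2, 0.3, 0.6]
opening: 0.999
```

```bash
python3 - <<'E'
from h import *
np.set_printoptions(precision=2,suppress=True)
o=manip.get_obs(); print(o['time_s'],o['eef_pos'],o['contact_force'],o['opening'])
p=snap('wrist','wrist8')
E
```

```text
17.05 [ 476.26 -101.09   94.27] [0.22 0.27 0.61] 0.9994025014026138
```

View pics/wrist8.png

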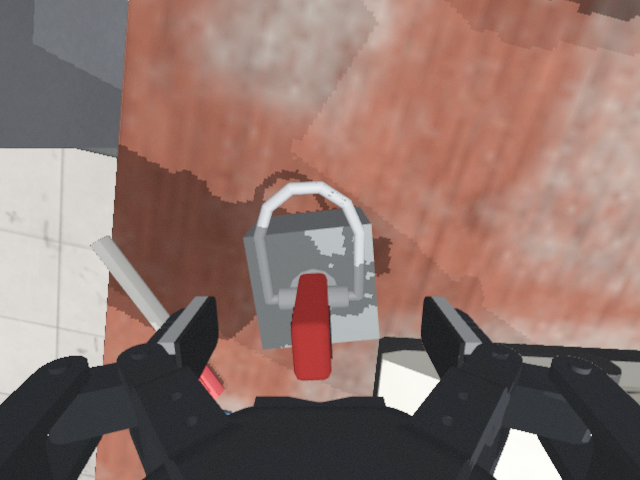

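>>> send_rows --series '[{"travel": [-1.5,-2,0],"dr": [0,0,2]},{"travel": [0,0,0],"dr": [0,0,0]}]'

```text
time_s: 17.35
eef_pos: [476.0, -104.1, 96.3]
ee_rot: [[-0.259, 0.966, 0.002], [0.966, 0.259, -0.001], [-0.001, 0.001, -1.0]]
contact_force: [-0.4, -0.0, -0.3]
opening: 1.0
```

>>> send_rows --series '[{"travel": [0,0,0],"dr": [0,0,0]},{"travel": [0,0,0],"dr": [0,0,0]},{"travel": [0,0,0],"dr": [0,0,0]},{"travel": [0,0,0],"dr": [0,0,0]},{"travel": [0,0,0],"dr": [0,0,0]},{"travel": [0,0,0],"dr": [0,0,0]}]' --gripper 0 --squeeze 60

```text
time_s: 18.1
eef_pos: [475.3, -104.1, 95.2]
ee_rot: [[-0.259, 0.966, -0.0], [0.966, 0.259, 0.0], [0.0, -0.0, -1.0]]
contact_force: [0.4, 0.0, -1.4]
opening: 0.152
```

```bash
python3 - <<'E'
from h import *
np.set_printoptions(precision=2,suppress=True)
o=manip.get_obs(); print(o['time_s'],o['eef_pos'],o['contact_force'],o['opening'])
p=snap('wrist','wrist9')
E
```

```text
18.1 [ 475.3  -104.1    95.15] [ 0.39  0.01 -1.38] 0.15173795217831076
```

View pics/wrist9.png

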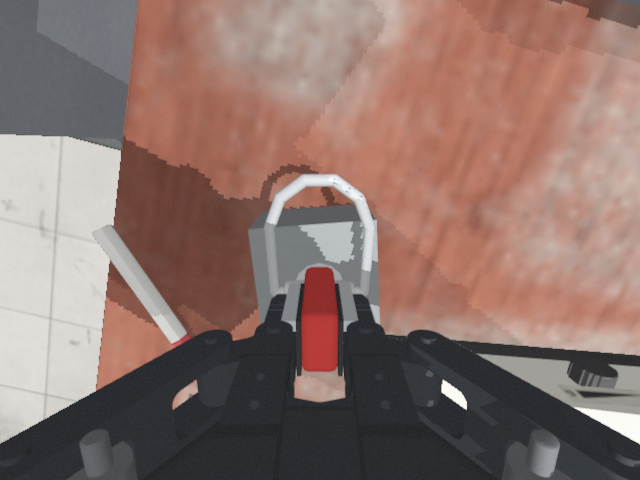

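```bash
python3 - <<'E'
from h import *
np.set_printoptions(precision=2,suppress=True)
o=manip.get_obs()
p=manip.get_image('wrist')
R=np.array(o['ee_rot']);T=np.array(o['eef_pos'])
for u,v in [(320,305),(320,308),(320,371)]:
    print(R.T@(onz(p,u,v,108)-T))
print('ring end',[R.T@(onz(p,320,180,z)-T) for z in (70,75,78)])
cv2.imwrite('pics/z6.png',cv2.resize(p['frame'][165:385,230:410],None,fx=3.2,fy=2.7,interpolation=cv2.INTER_CUBIC))
E
```

```text
[ 15.45   0.8  -12.83]
[ 14.31   0.8  -12.83]
[-11.05   0.82 -12.83]
ring end [array([54.58,  0.86, 25.18]), array([55.06,  0.84, 20.18]), array([55.34,  0.84, 17.18])]
```

View pics/z6.png

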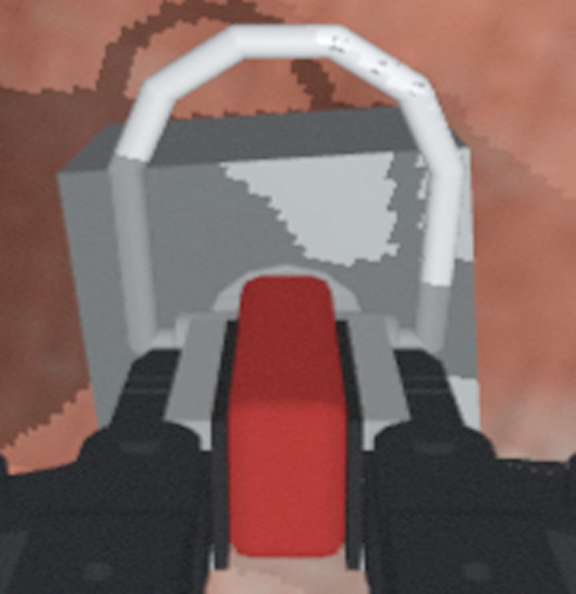

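>>> send_rows --series '[{"travel": [0,0,40],"dr": [0,0,0]},{"travel": [0,0,55],"dr": [0,0,0]},{"travel": [0,0,55],"dr": [0,0,0]},{"travel": [0,0,55],"dr": [0,0,0]},{"travel": [5,30,0],"dr": [0,0,0]},{"travel": [10,50,0],"dr": [0,0,0]},{"travel": [15,50,0],"dr": [0,0,0]},{"travel": [10,50,0],"dr": [0,0,0]}]'

```text
time_s: 19.2
eef_pos: [515.7, 77.4, 300.2]
ee_rot: [[-0.258, 0.966, 0.0], [0.966, 0.258, -0.0], [-0.0, 0.0, -1.0]]
contact_force: [0.5, -0.6, -1.7]
opening: 0.158
```

>>> send_rows --series '[{"travel": [10,50,0],"dr": [0,0,-9.8]},{"travel": [10,50,0],"dr": [-9.96,-0.91,0]},{"travel": [10,50,0],"dr": [-9.96,-0.91,0]},{"travel": [5,50,0],"dr": [-9.96,-0.91,0]},{"travel": [0,25,-20],"dr": [0,0,0]},{"travel": [0,0,-30],"dr": [0,0,0]},{"travel": [0,0,0],"dr": [0,0,0]}]'

```text
time_s: 20.08
eef_pos: [549.8, 300.5, 247.9]
ee_rot: [[-0.08, 0.996, 0.042], [0.862, 0.091, -0.499], [-0.501, -0.004, -0.865]]
contact_force: [0.6, -0.7, -0.1]
opening: 0.159
```

```bash
python3 - <<'E'
from h import *
np.set_printoptions(precision=3,suppress=True)
o=manip.get_obs(); print(o['time_s'],o['eef_pos'],o['contact_force'],o['opening'],o['q']);print(o['ee_rot'])
for n in ['wrist','scene','side']:
  p=snap(n,n+'10')
  for k in ['tongue_hole','pin_collar']:print([(np.round(r['point'],0).tolist(),round(r['score'],2)) for r in manip.place_of(k,p)[:2]])
E
```

```text
20.075 [549.788 300.49  247.94 ] [ 0.621 -0.674 -0.14 ] 0.15910574515537476 [ 32.114  32.81   23.327  95.398 -26.424 120.366]
[[-0.08   0.996  0.042]
 [ 0.862  0.091 -0.499]
 [-0.501 -0.004 -0.865]]
[([554.0, 243.0, 65.0], 0.84)]
[([551.0, 276.0, 211.0], 0.61)]
[]
[([396.0, 72.0, 1.0], 0.64), ([549.0, 274.0, 217.0], 0.52)]
[([555.0, 243.0, 68.0], 0.69)]
[([556.0, 280.0, 213.0], 0.56)]
```

View pics/wrist10.png

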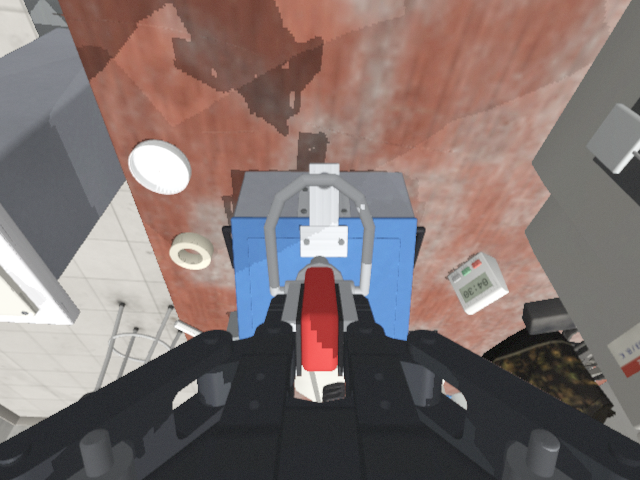

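View pics/scene10.png

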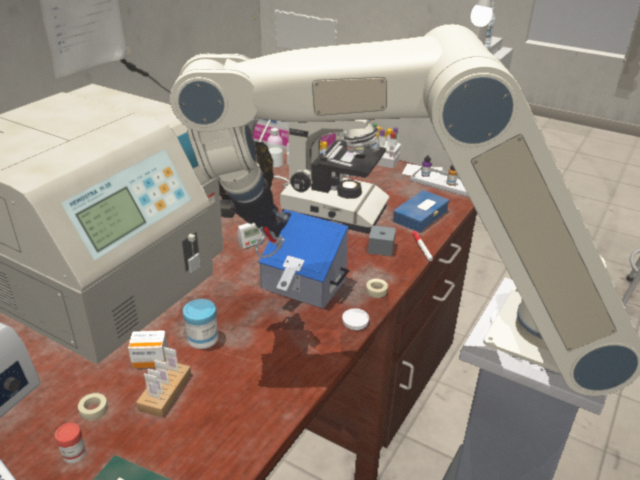

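The gripper lines up with the box (lid front edge level at row 217, tongue at u≈324). Moving to about 15 mm above the hole.

>>> send_rows --series '[{"travel": [2,-3,-40],"dr": [0,0,0]},{"travel": [2,-3,-35],"dr": [0,0,0]},{"travel": [0,-3,-18],"dr": [0,0,0]},{"travel": [0,0,0],"dr": [0,0,0]}]'

```text
time_s: 21.02
eef_pos: [554.0, 291.4, 156.3]
ee_rot: [[-0.079, 0.996, 0.044], [0.862, 0.09, -0.499], [-0.501, -0.002, -0.866]]
contact_force: [-0.6, 0.2, -0.4]
opening: 0.153
```

```bash
python3 - <<'E'
from h import *
np.set_printoptions(precision=3,suppress=True)
o=manip.get_obs(); print(o['time_s'],o['eef_pos'],o['contact_force'],o['opening']);R=np.array(o['ee_rot']);T=np.array(o['eef_pos']);print(R)
L=np.array([559,242,67.])
print('lug in tool frame',R.T@(L-T), 'pin tip expected x .6')
W=snap('wrist','wrist11');S=snap('scene','scene11');D=snap('side','side11')
for p in (W,S,D): print(proj(p,L),proj(p,T+R@[.6,0,86.2]),proj(p,T+R@[.6,0,45.2]))
cv2.imwrite('pics/z7.png',np.hstack([cv2.resize(S['frame'][210:300,250:330],(400,450),interpolation=cv2.INTER_CUBIC),cv2.resize(D['frame'][200:290,260:340],(400,450),interpolation=cv2.INTER_CUBIC)]))
E
```

```text
21.025 [554.018 291.384 156.341] [-0.598  0.239 -0.369] 0.15290037970127954
[[-0.079  0.996  0.044]
 [ 0.862  0.09  -0.499]
 [-0.501 -0.002 -0.866]]
lug in tool frame [  1.794   0.68  102.185] pin tip expected x .6
[319.421 247.508] [318.372 256.484] [318.203 280.956]
[282.854 283.322] [281.548 280.033] [276.834 272.269]
[304.62  226.943] [302.65  220.929] [297.564 205.01 ]
```

View pics/wrist11.png

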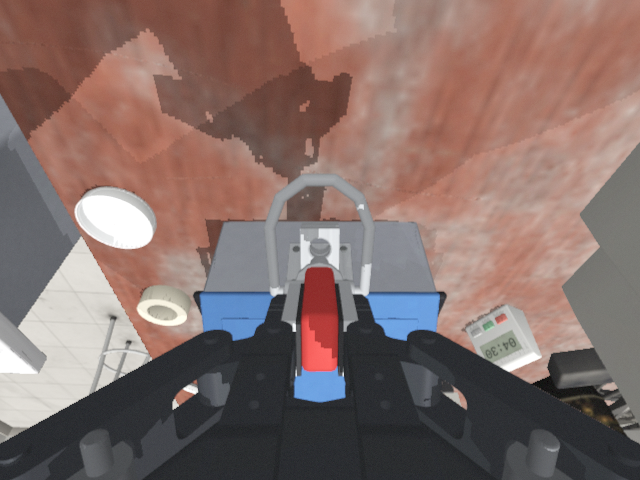

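View pics/z7.png

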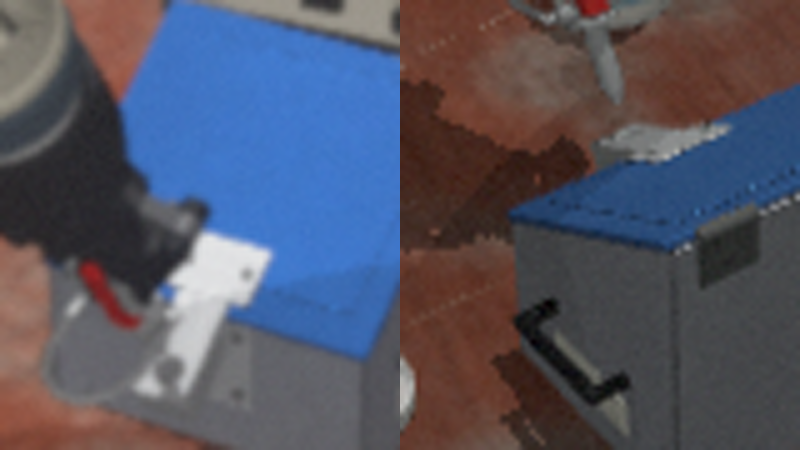

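```bash
python3 - <<'E'
from h import *
f=cv2.imread('pics/wrist11.png')[215:305,270:370]
cv2.imwrite('pics/z8.png',cv2.resize(f,None,fx=6,fy=6,interpolation=cv2.INTER_CUBIC))
E
```

```text
(no output)
```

View pics/z8.png

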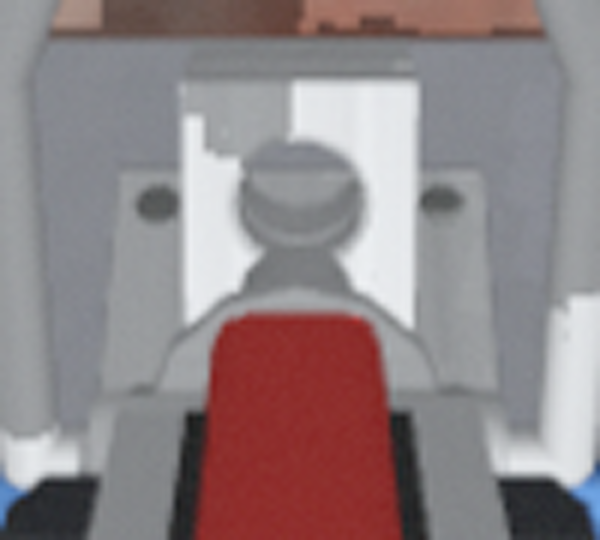

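```bash
python3 - <<'E'
from h import *
np.set_printoptions(precision=2,suppress=True)
o=manip.get_obs();R=np.array(o['ee_rot']);T=np.array(o['eef_pos'])
p=manip.get_image('wrist')
def at(u,v,z):
    c,d=ray(p,u,v);c=R.T@(c-T);d=R.T@d;return c+d*(z-c[2])/d[2]
print(p['cx'],p['cy'],'hole',at(320.3,249,102.2),'handle top ctr',at(319.5,342,-12.8), 'tip',at(319.6,258,86.2),'collar', at(270+297/6,280,43))
E
```

```text
319.2373697570353 242.0190280433591 hole [  0.7    1.27 102.2 ] handle top ctr [  0.77   0.61 -12.8 ] tip [-0.45  0.78 86.2 ] collar [ 1.99  0.67 43.  ]
```

Hole and pin agree within 1 mm in the wrist view (hole about (320.3,249)). Inserting along the axis.

>>> send_rows --series '[{"travel": [1.0,-5,-8.7],"dr": [0,0,0]},{"travel": [0.4,-4,-6.9],"dr": [0,0,0]},{"travel": [0.4,-4,-6.9],"dr": [0,0,0]},{"travel": [0,0,0],"dr": [0,0,0]}]'

```text
time_s: 21.72
eef_pos: [555.8, 278.8, 133.7]
ee_rot: [[-0.079, 0.996, 0.044], [0.863, 0.09, -0.498], [-0.5, -0.001, -0.866]]
contact_force: [-1.3, 2.1, -5.4]
opening: 0.155
```

>>> send_rows --series '[{"travel": [0.3,-4,-6.9],"dr": [0,0,0]},{"travel": [0.3,-4,-6.9],"dr": [0,0,0]},{"travel": [0,0,0],"dr": [0,0,0]}]'

```text
time_s: 22.1
eef_pos: [556.4, 271.2, 120.2]
ee_rot: [[-0.079, 0.996, 0.044], [0.863, 0.091, -0.497], [-0.499, -0.001, -0.866]]
contact_force: [-0.6, 2.8, -7.6]
opening: 0.157
```

>>> send_rows --series '[{"travel": [0.3,-3,-7.0],"dr": [0,0,0]},{"travel": [0.2,-2,-4],"dr": [0,0,0]},{"travel": [0,0,0],"dr": [0,0,0]}]'

```text
time_s: 22.48
eef_pos: [557.2, 265.6, 109.7]
ee_rot: [[-0.079, 0.996, 0.045], [0.862, 0.091, -0.498], [-0.5, -0.0, -0.866]]
contact_force: [-0.3, 1.4, -4.0]
opening: 0.157
```

```bash
python3 - <<'E'
from h import *
np.set_printoptions(precision=2,suppress=True)
o=manip.get_obs();R=np.array(o['ee_rot']);T=np.array(o['eef_pos']);print(T,R.T@o['contact_force'],R.T@(np.array([559,242,67])-T))
p=snap('wrist','wrist12')
cv2.imwrite('pics/z9.png',cv2.resize(p['frame'][165:385,230:410],None,fx=3.2,fy=2.7,interpolation=cv2.INTER_CUBIC))
E
```

```text
[557.21 265.61 109.73] [ 3.24 -0.21  2.73] [ 0.88 -0.34 48.84]
```

View pics/z9.png

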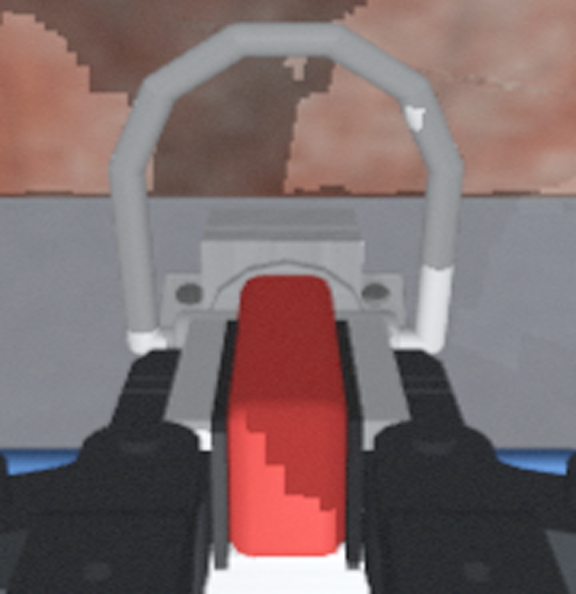

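The pin is nearly home with about 3.5 mm left. I'll push on gently until the collar makes contact.

>>> send_rows --series '[{"travel": [0.1,-1,-1.7],"dr": [0,0,0]},{"travel": [0.1,-0.7,-1.3],"dr": [0,0,0]},{"travel": [0,0,0],"dr": [0,0,0]}]'

```text
time_s: 22.9
eef_pos: [557.6, 264.3, 107.3]
ee_rot: [[-0.078, 0.996, 0.046], [0.863, 0.091, -0.498], [-0.5, 0.001, -0.866]]
contact_force: [-3.0, 4.0, 0.2]
opening: 0.15
```

>>> send_rows --series '[{"travel": [0.1,-0.5,-0.9],"dr": [0,0,0]},{"travel": [0,0,0],"dr": [0,0,0]}]'

```text
time_s: 23.15
eef_pos: [557.6, 264.2, 107.1]
ee_rot: [[-0.078, 0.996, 0.047], [0.863, 0.091, -0.497], [-0.499, 0.001, -0.866]]
contact_force: [-4.1, 6.3, 5.2]
opening: 0.154
```

>>> send_rows --series '[{"travel": [0.1,-0.9,-1.6],"dr": [0,0,0]},{"travel": [0,0,0],"dr": [0,0,0]}]'

```text
time_s: 23.4
eef_pos: [557.6, 264.1, 107.0]
ee_rot: [[-0.078, 0.996, 0.048], [0.863, 0.092, -0.496], [-0.498, 0.003, -0.867]]
contact_force: [-10.2, 12.3, 16.3]
opening: 0.155
```

```bash
python3 - <<'E'
from h import *
np.set_printoptions(precision=2,suppress=True)
o=manip.get_obs();R=np.array(o['ee_rot']);T=np.array(o['eef_pos']);print(T,R.T@o['contact_force'],R.T@(np.array([559,242,67])-T))
p=snap('wrist','wrist13');S=snap('scene','scene13');D=snap('side','side13')
print([(np.round(r['point'],0).tolist(),round(r['score'],2)) for q in (p,S,D) for r in manip.place_of('pin_collar',q)[:2]])
cv2.imwrite('pics/z10.png',np.hstack([cv2.resize(S['frame'][230:320,250:330],(400,450),interpolation=cv2.INTER_CUBIC),cv2.resize(D['frame'][180:270,260:340],(400,450),interpolation=cv2.INTER_CUBIC)]))
E
```

```text
[557.63 264.1  106.97] [  3.3   -8.97 -20.71] [ 0.73 -0.79 45.68]
[([560.0, 239.0, 69.0], 0.65), ([557.0, 239.0, 71.0], 0.45), ([561.0, 242.0, 69.0], 0.66)]
```

View pics/z10.png

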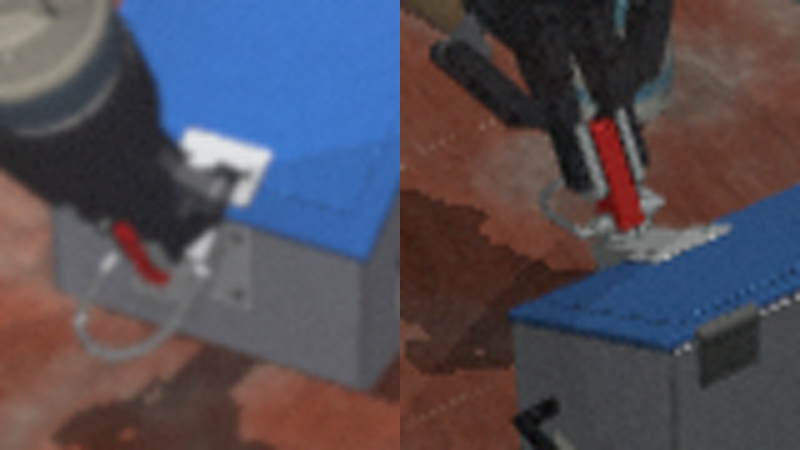

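Collar is seated (stops hard, 20 N). Releasing, then backing off along the pin axis.

>>> send_rows --series '[{"travel": [0,0,0],"dr": [0,0,0]},{"travel": [0,0,0],"dr": [0,0,0]},{"travel": [0,0,0],"dr": [0,0,0]},{"travel": [-0.5,5,8.7],"dr": [0,0,0]},{"travel": [-1,10,17.3],"dr": [0,0,0]},{"travel": [-1,15,26],"dr": [0,0,0]},{"travel": [0,0,0],"dr": [0,0,0]}]' --gripper 0.7

```text
time_s: 24.58
eef_pos: [555.9, 294.1, 158.6]
ee_rot: [[-0.078, 0.996, 0.049], [0.863, 0.092, -0.496], [-0.499, 0.004, -0.867]]
contact_force: [-0.8, 0.2, -0.3]
opening: 0.698
```

```bash
python3 - <<'E'
from h import *
np.set_printoptions(precision=2,suppress=True)
o=manip.get_obs();R=np.array(o['ee_rot']);T=np.array(o['eef_pos']);print(T,R,R.T@o['contact_force'],R.T@(np.array([559,242,67])-T))
p=snap('wrist','wrist14');S=snap('scene','scene14');D=snap('side','side14')
print([(k,np.round(r['point'],0).tolist(),round(r['score'],2)) for q in (p,S,D) for k in('pin_collar','ring_end','pin_grip') for r in manip.place_of(k,q)[:1]])
E
```

```text
[555.88 294.11 158.61] [[-0.08  1.    0.05]
 [ 0.86  0.09 -0.5 ]
 [-0.5   0.   -0.87]] [ 0.42 -0.75  0.16] [  0.47  -2.01 105.42]
[('pin_collar', [558.0, 240.0, 71.0], 0.9), ('ring_end', [558.0, 310.0, 56.0], 0.56), ('pin_grip', [557.0, 267.0, 103.0], 0.57), ('pin_collar', [556.0, 241.0, 67.0], 0.79), ('ring_end', [553.0, 302.0, 63.0], 0.66), ('pin_grip', [557.0, 266.0, 104.0], 0.71), ('pin_collar', [560.0, 246.0, 68.0], 0.51), ('ring_end', [555.0, 242.0, 69.0], 0.69), ('pin_grip', [559.0, 268.0, 104.0], 0.85)]
```

View pics/wrist14.png

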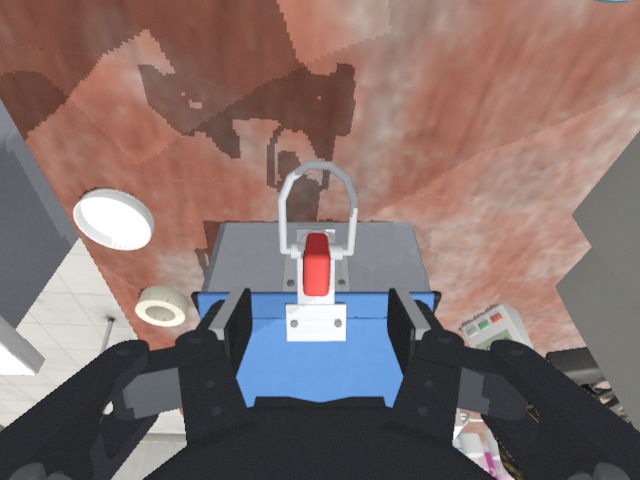

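View pics/scene14.png

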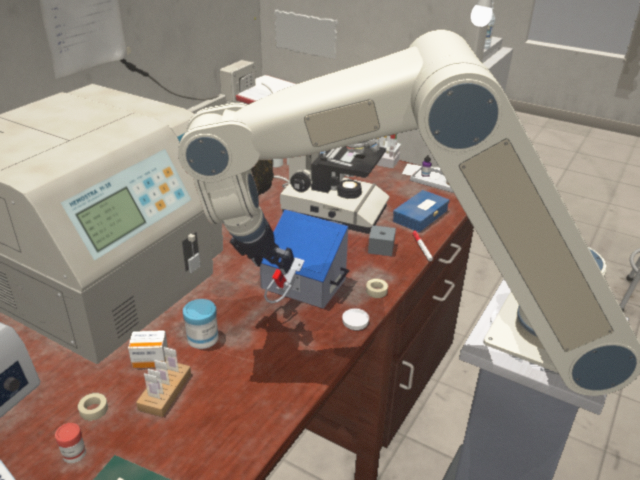

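The pin sits in the hole, with its handle at (317,265) and the ring's end bar at (319,166) pointing to the free end. Measuring the ring end in the tool frame.

```bash
python3 - <<'E'
from h import *
np.set_printoptions(precision=2,suppress=True)
o=manip.get_obs();R=np.array(o['ee_rot']);T=np.array(o['eef_pos'])
p=manip.get_image('wrist')
def at(u,v,z):
    c,d=ray(p,u,v);c=R.T@(c-T);d=R.T@d;return c+d*(z-c[2])/d[2]
print('ring',at(319,165.5,80.4),'hinge',at(283,254,96),at(352,253,96),'handle top',at(316.5,272,47.4))
E
```

```text
ring [57.45  0.44 80.4 ] hinge [ -0.86 -23.5   96.  ] [-0.17 22.33 96.  ] handle top [ 4.73 -0.87 47.4 ]
```

>>> send_rows --series '[{"travel": [-2.4,26,-15],"dr": [0,0,0]},{"travel": [-2.4,26.6,-15.4],"dr": [0,0,0]},{"travel": [0,0,0],"dr": [0,0,0]},{"travel": [0,0,0],"dr": [0,0,0]},{"travel": [1,-9.9,-17.3],"dr": [0,0,0]},{"travel": [1,-9.9,-17.3],"dr": [0,0,0]},{"travel": [0,0,0],"dr": [0,0,0]}]' --gripper 0

```text
time_s: 26.1
eef_pos: [552.2, 324.3, 91.2]
ee_rot: [[-0.078, 0.996, 0.044], [0.862, 0.089, -0.499], [-0.501, -0.001, -0.866]]
contact_force: [-0.3, -0.3, -0.3]
opening: -0.003
```

```bash
python3 - <<'E'
from h import *
np.set_printoptions(precision=2,suppress=True)
o=manip.get_obs();R=np.array(o['ee_rot']);T=np.array(o['eef_pos']);print(T,o['opening'],R.T@o['contact_force'],R.T@(np.array([559,242,67])-T))
p=snap('wrist','wrist15');S=snap('scene','scene15')
E
```

```text
[552.22 324.32  91.15] -0.0032180759180493405 [-0.11 -0.33  0.41] [-59.4   -0.56  62.27]
```

View pics/wrist15.png

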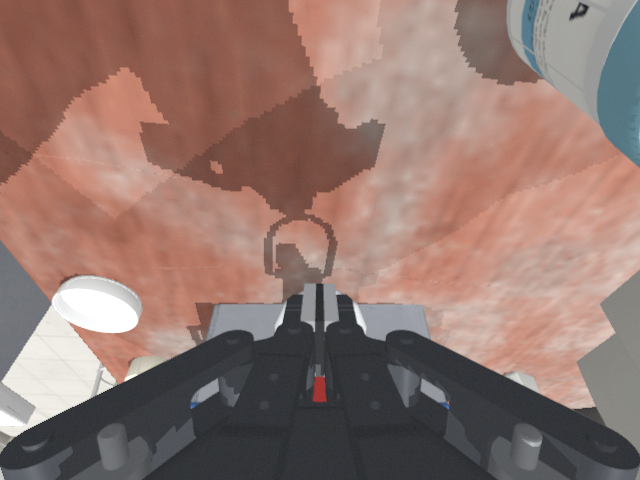

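>>> send_rows --series '[{"travel": [0.5,-5,-8.7],"dr": [0,0,0]},{"travel": [0.4,-4,-6.9],"dr": [0,0,0]},{"travel": [0.4,-4,-6.9],"dr": [0,0,0]},{"travel": [0.4,-4,-6.9],"dr": [0,0,0]}]'

```text
time_s: 26.7
eef_pos: [554.1, 308.4, 61.6]
ee_rot: [[-0.079, 0.996, 0.046], [0.862, 0.091, -0.498], [-0.5, 0.0, -0.866]]
contact_force: [0.2, 0.5, 1.2]
opening: 0.004
```

```bash
python3 - <<'E'
from h import *
np.set_printoptions(precision=2,suppress=True)
o=manip.get_obs();R=np.array(o['ee_rot']);T=np.array(o['eef_pos']);print(T,o['opening'],R.T@o['contact_force'],R.T@(np.array([559,242,67])-T))
S=snap('scene','scene16')
cv2.imwrite('pics/z11.png',cv2.resize(S['frame'][200:340,230:400],None,fx=4,fy=4,interpolation=cv2.INTER_CUBIC))
E
```

```text
[554.13 308.43  61.62] 0.0036106876166791574 [-0.21  0.29 -1.22] [-60.36  -1.18  28.64]
```

View pics/z11.png

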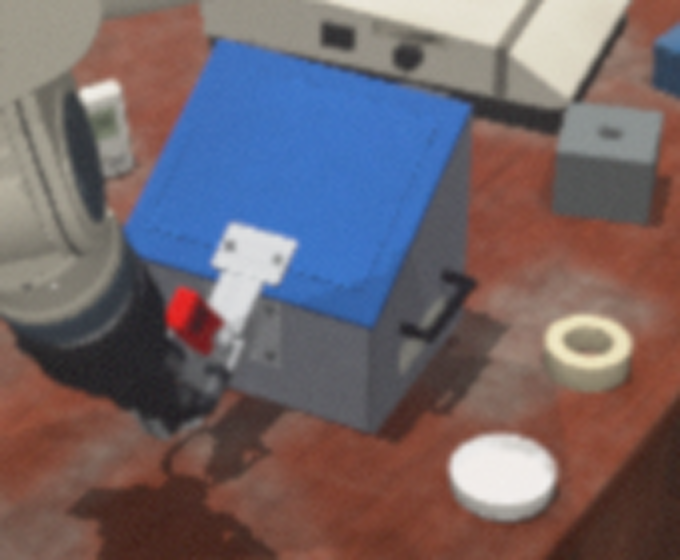

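>>> send_rows --series '[{"travel": [0.3,-3,-5.2],"dr": [0,0,0]},{"travel": [0.3,-3,-5.2],"dr": [0,0,0]},{"travel": [0.3,-3,-5.2],"dr": [0,0,0]},{"travel": [0,0,0],"dr": [0,0,0]}]'

```text
time_s: 27.25
eef_pos: [554.8, 299.2, 45.9]
ee_rot: [[-0.079, 0.996, 0.045], [0.862, 0.09, -0.498], [-0.5, -0.001, -0.866]]
contact_force: [-0.5, 0.1, 0.0]
opening: -0.004
```

```bash
python3 - <<'E'
from h import *
np.set_printoptions(precision=2,suppress=True)
o=manip.get_obs();R=np.array(o['ee_rot']);T=np.array(o['eef_pos']);print(T,o['opening'],R.T@o['contact_force'],R.T@(np.array([559,242,67])-T))
S=snap('scene','scene17');D=snap('side','side17')
a=cv2.resize(S['frame'][240:330,250:330],(400,450),interpolation=cv2.INTER_CUBIC);b=cv2.resize(D['frame'][180:270,260:340],(400,450),interpolation=cv2.INTER_CUBIC)
cv2.imwrite('pics/z12.png',np.hstack([a,b]))
E
```

```text
[554.81 299.18  45.95] -0.004204818944279069 [ 0.14 -0.49 -0.1 ] [-60.17  -1.01  10.46]
```

View pics/z12.png

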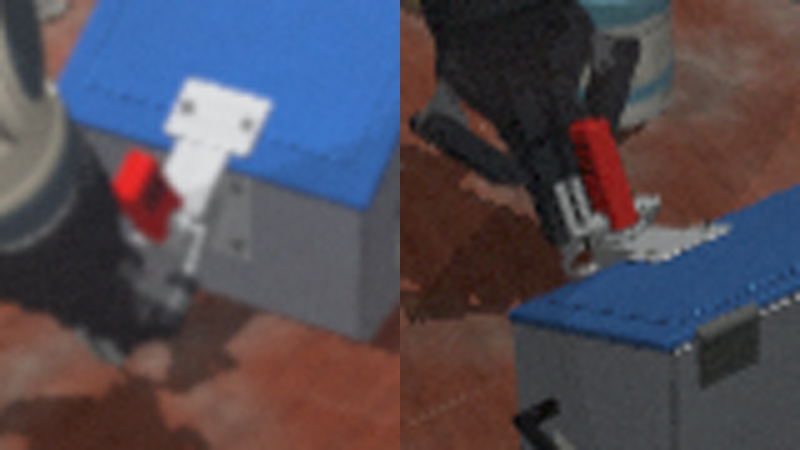

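The contact force fell to zero, so the ring has probably snapped. Backing off to look.

>>> send_rows --series '[{"travel": [-1,15,5],"dr": [0,0,0]},{"travel": [-1,15,26],"dr": [0,0,0]},{"travel": [-1,20,35],"dr": [0,0,0]},{"travel": [-1,25,43],"dr": [0,0,0]},{"travel": [0,20,35],"dr": [0,0,0]},{"travel": [0,0,0],"dr": [0,0,0]}]'

```text
time_s: 28.1
eef_pos: [551.0, 397.4, 193.5]
ee_rot: [[-0.078, 0.996, 0.05], [0.864, 0.093, -0.495], [-0.497, 0.005, -0.868]]
contact_force: [0.5, 0.6, -1.3]
opening: -0.003
```

```bash
python3 - <<'E'
from h import *
np.set_printoptions(precision=2,suppress=True)
o=manip.get_obs();print(o['time_s'],o['eef_pos'],o['contact_force'])
W=snap('wrist','wrist18');S=snap('scene','scene18');D=snap('side','side18')
print([(k,np.round(r['point'],0).tolist(),round(r['score'],2)) for q in (W,S,D) for k in('pin_collar','ring_end','pin_grip','tongue_hole') for r in manip.place_of(k,q)[:1]])
a=cv2.resize(S['frame'][240:330,250:330],(400,450),interpolation=cv2.INTER_CUBIC);b=cv2.resize(D['frame'][180:270,260:340],(400,450),interpolation=cv2.INTER_CUBIC)
cv2.imwrite('pics/z13.png',np.hstack([a,b]))
zl=np.array([-.045,.498,.866]);print(np.array([559,242,67])+zl*9-58*np.array([-.045,.498,.866])) 
E
```

```text
28.1 [551.05 397.36 193.51] [ 0.54  0.62 -1.3 ]
[('pin_collar', [563.0, 243.0, 70.0], 0.61), ('tongue_hole', [555.0, 244.0, 65.0], 0.62), ('pin_collar', [557.0, 241.0, 70.0], 0.64), ('pin_grip', [556.0, 267.0, 103.0], 0.78), ('tongue_hole', [559.0, 245.0, 70.0], 0.86), ('pin_collar', [557.0, 247.0, 66.0], 0.82), ('ring_end', [564.0, 144.0, -2.0], 0.56), ('pin_grip', [555.0, 265.0, 102.0], 0.78), ('tongue_hole', [556.0, 243.0, 69.0], 0.69)]
[561.21 217.6   24.57]
```

View pics/z13.png

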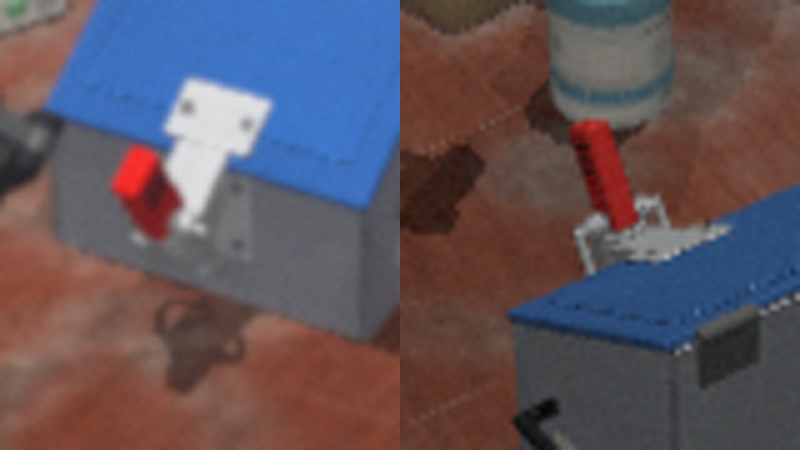

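View pics/wrist18.png

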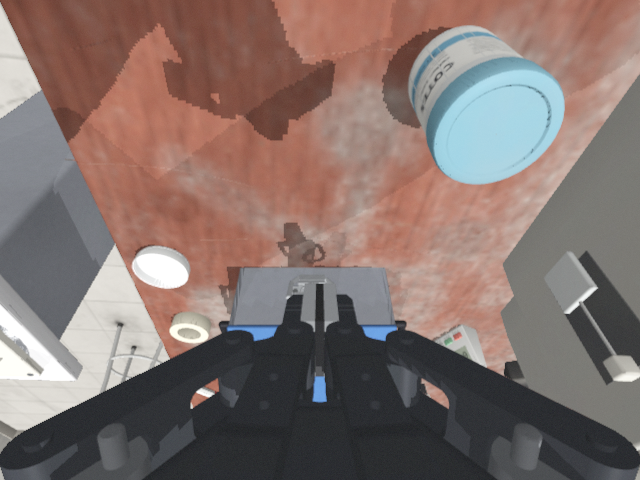

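>>> send_rows --series '[{"travel": [0,-40,0],"dr": [-10,-0.9,0]},{"travel": [0,-48,-2],"dr": [-10,-0.9,0]},{"travel": [0,0,0],"dr": [0,0,0]},{"travel": [0,0,0],"dr": [0,0,0]}]' --gripper 1

```text
time_s: 29.35
eef_pos: [551.2, 307.2, 188.7]
ee_rot: [[-0.058, 0.996, 0.07], [0.641, 0.09, -0.762], [-0.765, 0.001, -0.644]]
contact_force: [-0.6, 0.1, -0.5]
opening: 0.845
```

```bash
python3 - <<'E'
from h import *
np.set_printoptions(precision=2,suppress=True)
o=manip.get_obs();print(o['time_s'],o['eef_pos'],o['contact_force'])
W=snap('wrist','wrist19')
L=np.array([559,242,67.]);zl=np.array([-.045,.498,.866]);f=np.array([-.0906,.996,0]);xp=f*.866-np.array([0,0,.5]);yc=np.cross(zl,xp)
for ang in (1.5,1.7,1.85):
    a=np.radians(16)-ang; E=L+9*zl+58*(np.cos(a)*xp+np.sin(a)*zl); print(ang,proj(W,E))
print(proj(W,L),proj(W,L+42*zl))
cv2.imwrite('pics/z14.png',cv2.resize(W['frame'][170:340,230:410],None,fx=3.5,fy=3.5,interpolation=cv2.INTER_CUBIC))
E
```

```text
29.35 [551.21 307.19 188.7 ] [-0.58  0.14 -0.51]
1.5 [320.72 123.57]
1.7 [320.67 136.47]
1.85 [320.64 146.56]
[320.94 170.94] [321.29 199.18]
```

View pics/z14.png

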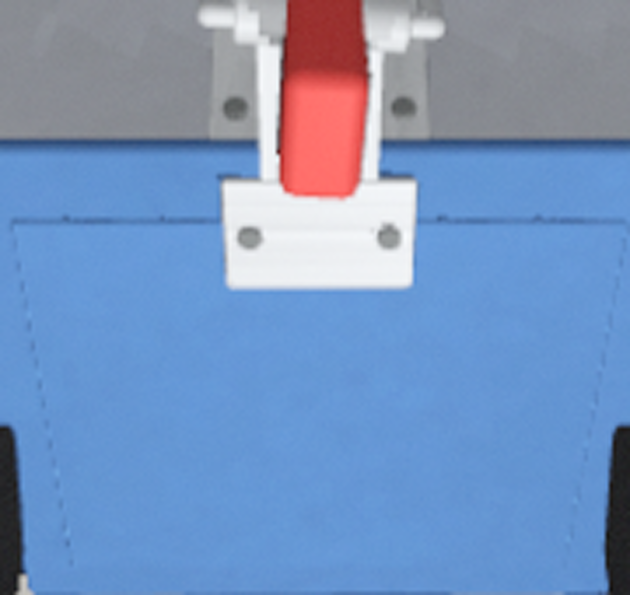

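```bash
python3 - <<'E'
from h import *
W=cv2.imread('pics/wrist19.png')
cv2.imwrite('pics/z15.png',cv2.resize(W[90:230,260:390],None,fx=4.2,fy=4.2,interpolation=cv2.INTER_CUBIC))
E
```

```text
(no output)
```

View pics/z15.png

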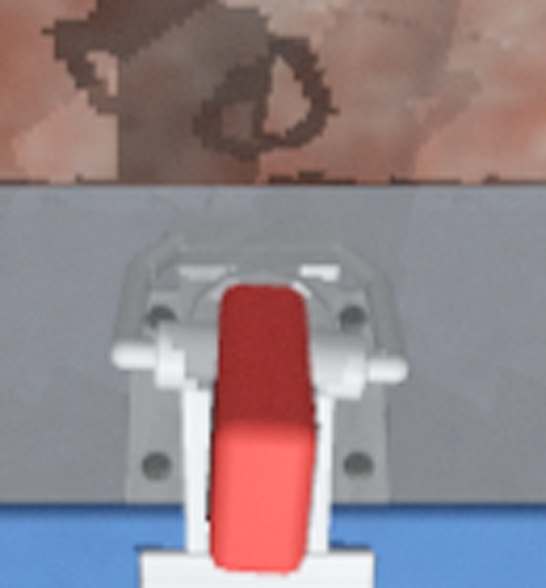

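The ring's end bar sits at row ≈147. The model predicts 146.6 for 1.85 rad and 136.5 for 1.7 rad, so it has snapped fully shut around the lug. The robot is clear. Last check of the bystanders, then hand in.

```bash
python3 - <<'E'
from h import *
for n in ('side','scene'):
    D=snap(n,n+'20')
    print([(k,np.round(r['point'],0).tolist(),round(r['score'],2)) for k in('jar','dish','tape','pen') for r in manip.place_of(k,D)[:1]])
print(manip.get_obs()['contact_force'])
print(manip.hand_in())
E
```

```text
[('jar', [650.0, 432.0, -1.0], 0.79), ('dish', [392.0, 202.0, 1.0], 0.56), ('tape', [401.0, 72.0, -0.0], 0.59), ('pen', [382.0, -175.0, -1.0], 0.89)]
[('jar', [647.0, 431.0, 1.0], 0.87), ('dish', [391.0, 199.0, -2.0], 0.92), ('tape', [396.0, 70.0, -0.0], 0.65), ('pen', [557.0, 243.0, 69.0], 0.57)]
[-0.11474253 -0.31842835 -0.15467677]
the job is handed in; nothing more can be done
None
```

The job is packed and handed in at about 29.5 s of the 72 s allowed. The nearer pot stands in the box, the lid is shut, the pin is fully home, and the ring is snapped over its end. The hand-in gives no verdict, so this rests on my own checks.

- **Pot:** seen upright on the box floor after release, before the lid was shut. I could not see it again after that.
- **Lid:** pressed until it stopped hard at 20 N. The tongue hole sits within about 4 mm of the lug hole in the last networks' readings.
- **Pin:** the collar hit a hard stop at about 20 N, with the collar within about 1 mm of the tongue's upper face by the arm's own position.
- **Ring:** in the last close-up the end bar is at row 147. The model predicts 146.6 for fully shut at 1.85 rad and 136.5 for 1.7 rad. The legs straddle the lug.
- **Bystanders:** the jar, dish, tape roll and pen all read within a few millimetres of where they started. The scene camera's last pen reading was a clear misdetection, landing on the lug. The side camera found the pen in place.
- **Robot:** clear of everything, with contact force near zero at hand-in.

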